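# Put up the clamped solder-reel shelf on the repair bench

## Task

Put up the little shelf: hook one bracket's claws into the slots of each upright and press it down until its latch tongue springs out over it, then lay the tray across both brackets between the rubber buffer and the cam, lengthwise along the rack and centred. Then turn the cam lever just far enough to take up the gap, so that the tray presses the buffer back by a few millimetres without driving it home; last, put every solder reel in the tray and leave the phone, power bank, multimeter and flux jar where they are.

Things in the scene. Friction and masses are not known exactly. Their poses are not given: they have to be found in the camera images.
- rack: fixed aluminium rack. Origin: on the table under the front face of its uprights, midway between them; -x is its front (towards the robot), y along the row, z up. Two 46 mm wide uprights at y = +85 and -85, face at x = 0, sheet 5 thick, tops 155 high. Each has two 16 mm wide slots, 72 to 98 and 106 to 132 above the table. Base plate x -160 to 40, 250 wide, 10 thick
- slot_left (a point): point on the face of the upright at rack y = +85 mm, 60 mm above the table: the heel point of a fully seated bracket comes here. To enter the slots a level bracket must be 10 to 16 (best 13) mm above its seated height, within 3 mm sideways, claws to the rack's +x; push in till its plate meets the upright, then press straight down
- latch_left (a joint): sprung steel tongue (12 mm wide) atop that upright, m: 0 = out, 7 mm proud of the face, 134 to 144 mm above the table. A bracket pushed in drives it back about 7 mm (1 to 3 N); once the bracket is fully down it springs out over the plate's top and reads 0 again: locked. Pressing down takes some 2 to 10 N
- slot_right (a point): point on the face of the upright at rack y = -85 mm, 60 mm above the table: the heel point of a fully seated bracket comes here. To enter the slots a level bracket must be 10 to 16 (best 13) mm above its seated height, within 3 mm sideways, claws to the rack's +x; push in till its plate meets the upright, then press straight down
- latch_right (a joint): sprung steel tongue (12 mm wide) atop that upright, m: 0 = out, 7 mm proud of the face, 134 to 144 mm above the table. A bracket pushed in drives it back about 7 mm (1 to 3 N); once the bracket is fully down it springs out over the plate's top and reads 0 again: locked. Pressing down takes some 2 to 10 N
- buffer (a joint): sprung rubber-faced bar between the uprights, behind the tray, m: 0 = free, its front 22 mm before the uprights' face; grows as pushed back, 0.009 = home; 3 N per mm. 89 to 99 mm above the table, 110 mm long. A snug tray presses it back 1 to 5.5 mm, best 3; over 7 is overrun
- cam_lever (a joint): eccentric cam lever, rad: 0 = slack, grows clockwise seen from above, to 2.3. Its 40 mm disc, 10 mm off axis, 87 to 101 mm above the table, faces the tray's front edge; turning advances it by 10 mm x (cos 0.4 - cos(0.4 + angle)). At 0, disc to free buffer is about 86 to 93 mm (tray 80 deep), so some 1.0 to 2 rad are needed. It stays where left (5 to 10 N at the handle)
- cam_axis (a point): point on the lever's vertical axis, 100 mm above the table, before the middle of the rack; its distance from the uprights' face varies between starts, 119 to 125 mm
- cam_handle (a point): top of the lever's upright round black handle peg (14 mm diameter, 28 mm tall), 70 mm from the axis, 137 mm above the table, on a flat 14 mm wide arm whose top is 109 mm high. At angle 0 it lies from the axis to the rack's -y, swung 0.5 rad to the front (-x); it sweeps round the front towards +y
- bracket_1: steel bracket, 0.16 kg (both alike, either fits either upright): bar 125 x 22 x 26 mm tall on its underside, at one end a plate 8 thick, 30 wide, 72 tall, with two claws behind it. Origin: underside, mid bar; +x to the claws, z up. Claws 10 wide, 13.7 beyond the plate, tips hang 10, throat 6.7. Pick across the bar's middle
- bracket_1_heel (a point): that bracket's heel point: underside, rear face of the plate, 62.5 mm from the origin along +x
- bracket_2: steel bracket, 0.16 kg (both alike, either fits either upright): bar 125 x 22 x 26 mm tall on its underside, at one end a plate 8 thick, 30 wide, 72 tall, with two claws behind it. Origin: underside, mid bar; +x to the claws, z up. Claws 10 wide, 13.7 beyond the plate, tips hang 10, throat 6.7. Pick across the bar's middle
- bracket_2_heel (a point): that bracket's heel point: underside, rear face of the plate, 62.5 mm from the origin along +x
- tray: grey plastic tray, 80 mm (x) x 250 mm (y), rim 14 high, walls and floor 4, with a carry grip in its middle: a block 18 thick (y), 50 wide (x), top 50 mm above the underside. Origin: underside, centre. Alike both ways round. On the brackets, which sag by a few mm, its underside is 83 to 86 mm above the table, its y axis along the row of uprights
- reel_1: solder reel (may be absent), 46 mm diameter, 40 mm tall, 0.12 kg, standing upright. Origin: its centre, z along its axis
- reel_2: solder reel (may be absent), 46 mm diameter, 40 mm tall, 0.12 kg, standing upright. Origin: its centre, z along its axis
- reel_3: solder reel (may be absent), 46 mm diameter, 40 mm tall, 0.12 kg, standing upright. Origin: its centre, z along its axis
- reel_4: solder reel (may be absent), 46 mm diameter, 40 mm tall, 0.12 kg, standing upright. Origin: its centre, z along its axis
- phone: black phone, 72 x 150 x 9 mm, lying flat, not part of the job; origin: centre of its underside
- power_bank: black power bank, 65 x 110 x 24 mm, lying flat, not part of the job; origin: centre of its underside
- multimeter: yellow multimeter, 85 x 170 x 35 mm, lying flat, not part of the job; origin: centre of its underside
- flux_jar: closed jar, 48 mm across, 55 mm tall, not part of the job; origin: centre of its underside
Not all that is in view belongs to the job. Leave any brown look-alike of the reel_4 alone.

How it is judged:
By the outcome, as a careful person would: the job done as asked, in the order asked, and still so for the second after the job is handed in, with the robot touching nothing.
Of reel_1, reel_2, reel_3, reel_4 only 2 to 4 are there at a start; the rules pass over those that are not, and their reading is None.
At some moment in a run one of reel_1, reel_2, reel_3, reel_4 may be knocked a few centimetres aside while the robot is not near it.
It also fails if it takes over 210 s, if anything falls off the work surface, if the arm or the gripper's body presses on something with over 40 N, if the wrist force passes 120 N, or if a joint passes its speed limit or range.

## Robot

A 6-joint arm with a two-finger parallel gripper is mounted at the origin on the work surface. World frame = base frame: x ahead of the robot, y to its left, z up, the work surface at z = 0. Lengths are in m, angles in rad, forces in N, time in s.
With the tool pointing down it reaches from about 0.325 to 1 m from the base axis. Payload 5.1 kg.
Tool frame: the origin (TCP) lies midway between the tips of the shut fingers; the grasp point (between the pads) lies robot.hold_point_z behind it (robot.hold_point_z is the distance from the TCP to the grasp point, in m); z points along the fingers, y is the line along which they close (so a half turn about z gives the same grasp; the last joint's range is limited). The gripper opens to 85 mm and grips with 20 to 120 N. Pads are 22 mm wide; open, the fingers measure 114 mm over their backs; the gripper's body (76 mm by 85 mm) begins 54 mm behind the grasp point. The pads swing forward as they close: fully open they stand 13 mm farther back than shut.
Start: joints at [1.14, 0.124, 1.65, -0, 1.367, -0.083], TCP at [0.222, 0.611, 0.231] pointing down, gripper open.
Joint ranges: [-2.61, 2.61], [-1.02, 2.33], [0.03, 2.71], [-1.35, 4.49], [0.32, 2.68], [-2.91, 2.91]. Speed limits (rad/s): [2.57, 2.57, 3.14, 3.14, 3.14, 3.14].

## Interface

Orientations are given as a unit quaternion [w, x, y, z].
In Python, from station import sensors, capture, ticket, robot gives the robot as it stands.
- The arm moves only by the shell command python3 -m creep 'ROWS' [FORCE]. ROWS is JSON, a list of rows, each a list of 7 numbers: the shift along the world's x, y, z in cm, then the turn, a rotation vector about the world's x, y, z in degrees, then the finger opening in cm, from 0 to 8.54. A call has 1 to 10 rows; each row shifts and turns the commanded pose from where the row before left it; what a row does not reach is not made up. A row lasts 1/10 s, in which the tool goes at most 50 mm and 8.59 degrees, less where a joint would pass 70% of its speed; a pose out of reach is approached as far as the arm can. A call is refused whole if a number of a shift passes 5 or a number of a turn 8.59, either way. A call with a gripper value outside its range is refused whole. The fingers move at their own pace and stop on an object; FORCE is the grip in N (left out, the last holds). Time passes only in rows, so rows that do not move let the fingers close. It gives the time, the measured TCP pose, the force, the opening and the grip force at its end, in the units of the state.
- sensors.observe(): the state, without advancing time (a new reading comes with each control period).
- capture(name): name is "side" or "top"; returns a dict with "img" (420x560x3 uint8, red, green, blue), "fx", "fy", "cx", "cy" (pixels), "position" and "rotation" of the camera in the world. Camera axes: x right, y down, z forward; pixel columns grow to the right and rows downward; lengths in m; the calibration is good to about 2 mm. A picture is of the moment at which its call begins. There is no depth.
- ticket.sign_off(): hands the job in; it is judged then, once.
The state is a dict: "t": time; "joints": joint angles; "qvel": joint speeds; "joint_efforts": joint torques, N m; "tcp_pos": TCP position; "tool_rot": TCP orientation; "force": force on the tool from outside, world axes, zero at the start; "wrist_torque": the same for the moment, N m; "opening": finger opening in m; "gripper_force": force on a finger pad.
Only numpy, scipy, OpenCV 4.12 (cv2) and the standard library are available. Lean on these libraries where they do the work, as an engineer would, in place of code of your own. Each camera call takes 0.05 s, during which the arm holds its last target. There are 200 camera calls.

## Working session

There is one attempt and no reset: what is moved stays moved. The work goes in short steps, Python scripts to look and compute and a shell command to move; the robot and the scene stay as the last step left them, time stands still between calls to the robot, and variables do not carry over. Pictures are saved under pics/ and viewed, at most 14 in all, crops included, and the job is handed in when it is done.

```bash
ls; mkdir -p pics; python3 - <<'E'
from station import sensors, capture, ticket, robot
import cv2
print(sensors.observe()); print([a for a in dir(robot) if a[0]!='_'], robot.hold_point_z)
for n in("top","side"):
    c=capture(n); cv2.imwrite(f"pics/{n}0.png",c["img"][:,:,::-1]); print({k:v for k,v in c.items() if k!="img"})
E
```

```text
pics
{'t': 0.0, 'joints': array([ 1.14040805e+00,  1.24559031e-01,  1.65167084e+00, -7.66009182e-06,
        1.36749554e+00, -8.26095994e-02]), 'qvel': array([-0.00028856,  0.00115514, -0.00012041, -0.00078841, -0.00011179,
       -0.00030652]), 'joint_efforts': array([ 1.09429860e-03, -4.23607135e+01, -3.65459776e+01, -2.23765983e-05,
        6.95167197e-03,  1.94892618e-05]), 'tcp_pos': array([0.22130725, 0.61051854, 0.23001999]), 'tool_rot': array([-2.66908067e-04,  1.73013467e-01,  9.84918881e-01, -1.03244314e-03]), 'force': array([ 0.23655409, -0.287225  , -0.36947056]), 'wrist_torque': array([ 0.00136353, -0.00566161, -0.04718875]), 'gripper_force': 0.0, 'opening': 0.08612359639363566}
['MotionError', 'hold_point_z'] 0.0187
{'fx': 488.3387004485481, 'fy': 488.3387004485481, 'cx': 286.1237259123007, 'cy': 204.9564126483866, 'position': array([0.47288032, 0.0244411 , 1.40884146]), 'rotation': array([ 0.02315026, -0.70262235,  0.71058134, -0.02932679])}
{'fx': 408.06152811554784, 'fy': 408.06152811554784, 'cx': 282.28473841303725, 'cy': 212.60141343606523, 'position': array([ 0.48204684, -0.73700901,  0.98519443]), 'rotation': array([-0.34414185,  0.93727616, -0.05278873,  0.01712135])}
```

View pics/top0.png

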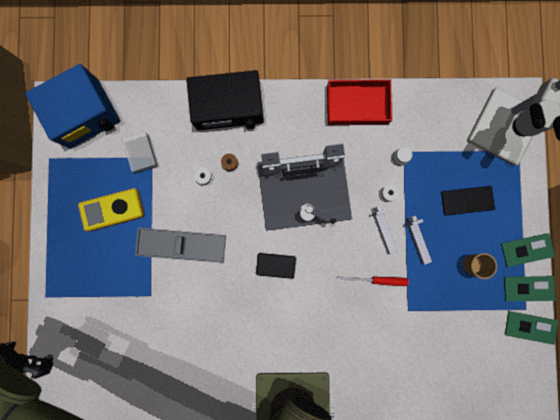

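View pics/side0.png

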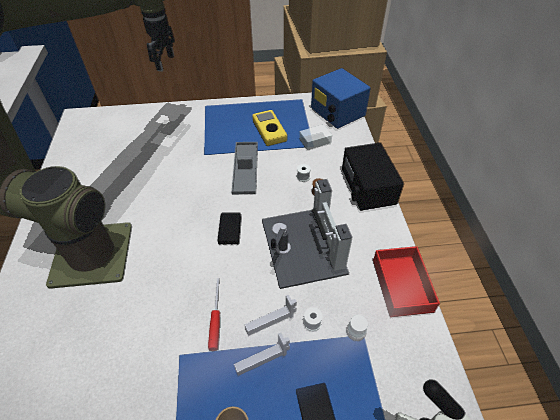

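Top view: uprights at (271,162) and (334,152), cam (308,212) with its handle at about (331,222), brackets (383,230) and (418,240), and the tray at (181,245). There are white ring-shaped things at (203,176) and (390,193), a plain white cylinder at (403,156), and a brown one at (229,162). The two white ones with holes fit the reels, the brown one is the look-alike, and (403,156) is probably the flux jar. I'll confirm this in an enlarged crop.

```bash
cat > h.py <<'E'
import numpy as np, cv2
from scipy.spatial.transform import Rotation as R
from station import sensors, capture
def mat(c):
    r=np.array(c["rotation"]); return R.from_quat(r[[1,2,3,0]]).as_matrix() if r.shape==(4,) else r
def ray(c,u,v):
    d=mat(c)@np.array([(u-c["cx"])/c["fx"],(v-c["cy"])/c["fy"],1]); return np.array(c["position"]),d
def onz(c,u,v,z):
    p,d=ray(c,u,v); return p+d*(z-p[2])/d[2]
def proj(c,P):
    q=mat(c).T@(np.array(P)-c["position"]); return np.array([c["fx"]*q[0]/q[2]+c["cx"],c["fy"]*q[1]/q[2]+c["cy"]])
def tri(c1,p1,c2,p2):
    A=[];b=[]
    for c,p in((c1,p1),(c2,p2)):
        o,d=ray(c,*p); d=d/np.linalg.norm(d); M=np.eye(3)-np.outer(d,d); A.append(M); b.append(M@o)
    return np.linalg.lstsq(np.vstack(A),np.hstack(b),rcond=None)[0]
def tcp():
    s=sensors.observe(); q=s["tool_rot"]; r=R.from_quat(np.array(q)[[1,2,3,0]]).as_matrix()
    print("t",round(s["t"],2),"tcp",s["tcp_pos"].round(4),"yawY",np.degrees(np.arctan2(r[1,1],r[0,1])).round(2),"z",r[:,2].round(4),"F",s["force"].round(1),"op",round(s["opening"],4),"gf",round(s["gripper_force"],1)); return s
E
python3 - <<'E'
from h import *
t=cv2.imread("pics/top0.png"); s=cv2.imread("pics/side0.png")
cv2.imwrite("pics/tc.png",cv2.resize(t[135:270,245:440],None,fx=4.1,fy=4.1,interpolation=cv2.INTER_CUBIC))
cv2.imwrite("pics/sc.png",cv2.resize(s[170:380,230:390],None,fx=2.8,fy=2.8,interpolation=cv2.INTER_CUBIC))
c=capture("top")
print(mat(c))
for n,u,v,z in(("reelA",203,176,.04),("reelB",390,193,.04),("tray",181,245,.014),("cam",308,212,.1),("b1",383,230,.026),("b2",418,240,.026)): print(n,onz(c,u,v,z).round(3))
# tray mask, rack base mask minarearect
hsv=cv2.cvtColor(t,cv2.COLOR_BGR2HSV)
for (u,v) in((160,245),(300,185),(384,235),(203,168),(181,240)): print(u,v,hsv[v,u])
E
```

```text
[[-0.0115718  -0.99718281  0.07411161]
 [-0.9998985   0.01092355 -0.00914636]
 [ 0.00831103 -0.07420993 -0.99720801]]
reelA [0.659 0.245 0.04 ]
reelB [ 0.605 -0.282  0.04 ]
tray [0.466 0.312 0.014]
cam [ 0.551 -0.046  0.1  ]
b1 [ 0.501 -0.262  0.026]
b2 [ 0.472 -0.36   0.026]
160 245 [105  14 110]
300 185 [113  27  86]
384 235 [115  14 197]
203 168 [150   4 194]
181 240 [120  13  77]
```

View pics/tc.png

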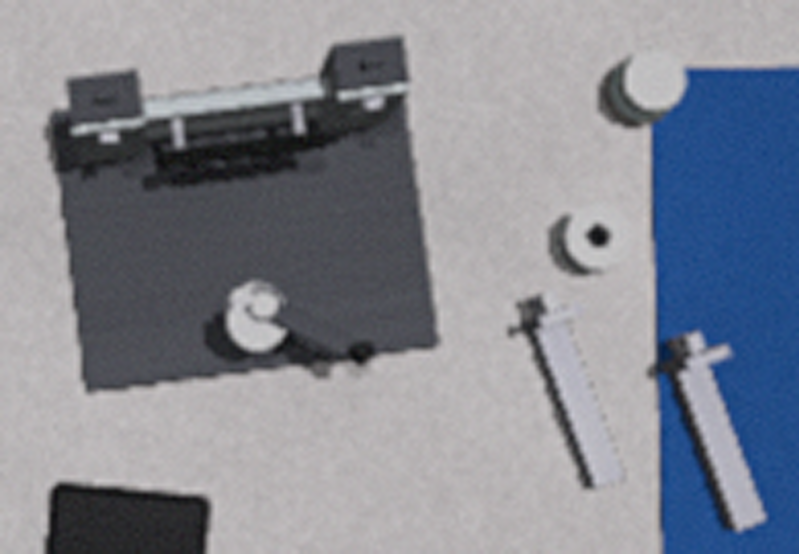

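View pics/sc.png

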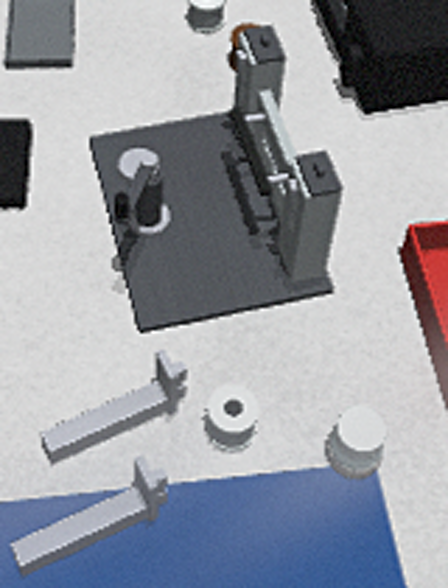

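The crop confirms it. The reels are the two white pieces with a hole, (390,193) and (203,176) in the top view. The jar at (403,156) has a plain top, and (229,162) is the brown look-alike. Both brackets stand upright with claws towards +x.

```bash
python3 - <<'E'
from h import *
c=capture("top"); s=capture("side"); np.save("x.npy",0)
T=lambda x,y,z: onz(c,245+x/4.1,135+y/4.1,z)*1000
S=lambda x,y,z: onz(s,230+x/2.8,170+y/2.8,z)*1000
ang=lambda a,b: np.degrees(np.arctan2((b-a)[1],(b-a)[0])).round(1)
fl,fr=T(88,391,10),0
fl=T(88,391,.01);fr=T(437,346,.01)
print("base front",fl.round(),fr.round(),"len",np.linalg.norm(fl-fr).round(1),"mid",((fl+fr)/2).round(1),"yaw y-axis",ang(fr,fl)-90)
l,r=T(70,132,.155),T(411,92,.155); print("face edges",l.round(1),r.round(1),np.linalg.norm(l-r).round(1),"mid",((l+r)/2).round(1),ang(r,l)-90)
l,r=T(109,143,.144),T(375,108,.144); print("tongues tip",l.round(1),r.round(1),np.linalg.norm(l-r).round(1),((l+r)/2).round(1),ang(r,l)-90)
for n,e,p in(("b1",(606,483),(560,325)),("b2",(748,523),(694,362))):
    E,P=T(*e,.026),T(*p,.026); d=(P-E)[:2]; d/=np.linalg.norm(d); print(n,"end",E.round(1),"yaw",ang(E,P),"orig",(E[:2]+62.5*d).round(1))
print("side b1 end",S(49,443,.026).round(1),"b2",S(18,548,.026).round(1))
print("base side corners",S(143,330,.01).round(1),S(332,291,.01).round(1),S(92,137,.01).round(1))
print("handle top",T(361,352,.137).round(1),S(152,163,.137).round(1))
print("reelB",T(597,236,.04).round(1),S(233,408,.04).round(1))
E
```

```text
base front [505.  69.  10.] [ 533. -176.   10.] len 246.1 mid [518.9 -53.5  10. ] yaw y-axis 6.700000000000003
face edges [664.8  74.1 155. ] [ 688.1 -142.   155. ] 217.3 mid [676.4 -34.  155. ] 6.200000000000003
tongues tip [659.1  49.7 144. ] [ 679.9 -120.2  144. ] 171.2 [669.5 -35.2 144. ] 7.0
b1 end [ 436.9 -288.    26. ] yaw 14.8 orig [ 497.3 -272. ]
b2 end [ 408.3 -385.1   26. ] yaw 16.9 orig [ 468.1 -366.9]
side b1 end [ 440.5 -292.5   26. ] b2 [ 409.5 -382.4   26. ]
base side corners [ 536.7 -179.7   10. ] [ 727.7 -157.3   10. ] [507.  67.  10.]
handle top [ 524.5 -109.1  137. ] [557.4 -75.8 137. ]
reelB [ 606.4 -283.3   40. ] [ 606.3 -284.5   40. ]
```

```bash
python3 -m creep '[[1.4,-4.4,0,0,0,3.5,8.5],[1.4,-4.4,0,0,0,3.5,8.5],[1.4,-4.4,0,0,0,3.5,8.5],[1.4,-4.4,0,0,0,3.5,8.5],[1.4,-4.4,0,0,0,3.5,8.5],[1.4,-4.4,0,0,0,3.5,8.5],[1.4,-4.4,0,0,0,3.5,8.5],[1.4,-4.4,0,0,0,3.5,8.5],[1.4,-4.4,0,0,0,3.5,8.5],[1.4,-4.4,0,0,0,3.5,8.5]]' 80
python3 -m creep '[[1.4,-4.4,0,0,0,0,8.5],[1.4,-4.4,0,0,0,0,8.5],[1.4,-4.4,0,0,0,0,8.5],[1.4,-4.4,0,0,0,0,8.5],[1.4,-4.4,0,0,0,0,8.5],[1.4,-4.4,0,0,0,0,8.5],[1.4,-4.4,0,0,0,0,8.5],[1.4,-4.4,0,0,0,0,8.5],[1.4,-4.4,0,0,0,0,8.5],[0,0,0,0,0,0,8.5]]' 
python3 -c "
from h import *;tcp()"
```

```text
t: 1.25
tcp_pos: [0.3616, 0.1694, 0.2315]
tool_rot: [0.001, -0.133, 0.991, 0.0]
force: [1.7, -0.1, -0.3]
opening: 0.085
gripper_force: 0.0
t: 2.25
tcp_pos: [0.4881, -0.2293, 0.2308]
tool_rot: [-0.0, -0.129, 0.992, -0.0]
force: [0.6, 0.5, -0.4]
opening: 0.085
gripper_force: 0.0
t 2.25 tcp [ 0.4881 -0.2293  0.2308] yawY 104.8 z [-6.e-04 -9.e-04 -1.e+00] F [ 0.6  0.5 -0.4] op 0.085 gf 0.0
```

```bash
python3 -m creep '[[1,-4.4,0,0,0,0,8.5],[0,0,-4.5,0,0,0,8.5],[0,0,-4.5,0,0,0,8.5],[0,0,-4.5,0,0,0,8.5],[0,0,-4.5,0,0,0,8.5],[0,0,-2.5,0,0,0,8.5],[0,0,-1.4,0,0,0,8.5],[0,0,-0.9,0,0,0,8.5],[0,0,0,0,0,0,8.5]]'
python3 -m creep '[[0,0,0,0,0,0,0.5],[0,0,0,0,0,0,0.5],[0,0,0,0,0,0,0.5],[0,0,0,0,0,0,0.5],[0,0,0,0,0,0,0.5],[0,0,0,0,0,0,0.5],[0,0,0,0,0,0,0.5]]' 80
python3 -c "
from h import *;tcp()"
```

```text
t: 3.15
tcp_pos: [0.5068, -0.2736, 0.0136]
tool_rot: [0.008, -0.132, 0.991, -0.007]
force: [-1.5, 7.9, 30.5]
opening: 0.0847
gripper_force: 14.8
t: 3.85
tcp_pos: [0.5115, -0.2752, 0.0198]
tool_rot: [0.013, -0.131, 0.991, -0.009]
force: [2.0, 8.9, 46.8]
opening: 0.0187
gripper_force: 90.9
t 3.85 tcp [ 0.5115 -0.2752  0.0198] yawY 105.09 z [ 0.0284 -0.0151 -0.9995] F [ 2.   8.9 46.8] op 0.0187 gf 90.9
```

```bash
python3 - <<'E'
from h import *
a=capture("side")["img"][:,:,::-1]; b=capture("top")["img"][:,:,::-1]
A=cv2.resize(a[240:420,200:380],(500,500),interpolation=cv2.INTER_CUBIC); B=cv2.resize(b[180:280,340:440],(300,300),interpolation=cv2.INTER_CUBIC)
o=np.zeros((500,800,3),np.uint8); o[:,:500]=A; o[:300,500:]=B; cv2.imwrite("pics/g1.png",o)
E
```

```text
(no output)
```

View pics/g1.png

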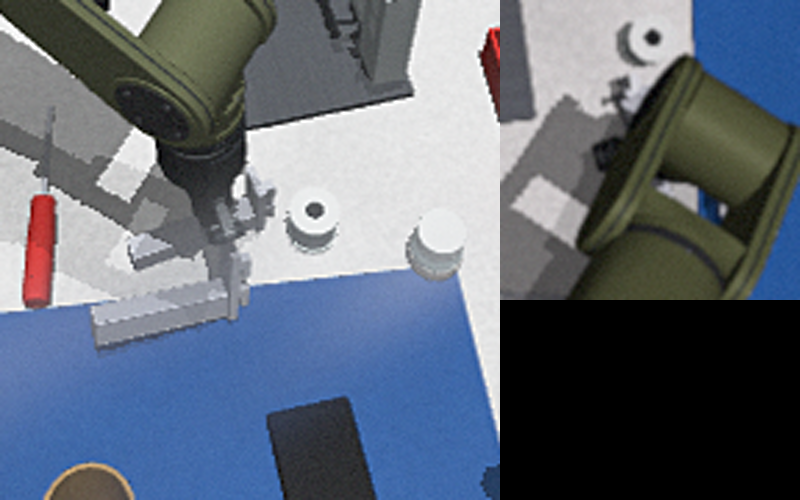

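```bash
python3 -m creep '[[0,0,1,0,0,0,0.5],[0,0,1,0,0,0,0.5],[0,0,1,0,0,0,0.5],[0,0,2,0,0,0,0.5],[0,0,0,0,0,0,0.5],[0,0,0,0,0,0,0.5]]'
python3 - <<'E'
from h import *
st=tcp()
ca=capture("side");a=ca["img"][:,:,::-1]; cb=capture("top");b=cb["img"][:,:,::-1]
print(proj(ca,st["tcp_pos"]),proj(cb,st["tcp_pos"]))
A=cv2.resize(a[240:420,200:380],(500,500),interpolation=cv2.INTER_CUBIC); B=cv2.resize(b[180:280,340:440],(300,300),interpolation=cv2.INTER_CUBIC)
o=np.zeros((500,800,3),np.uint8); o[:,:500]=A; o[:300,500:]=B; cv2.imwrite("pics/g2.png",o)
E
```

```text
t: 4.55
tcp_pos: [0.4971, -0.2687, 0.0527]
tool_rot: [-0.0, -0.131, 0.991, 0.0]
force: [0.6, -0.2, -1.9]
opening: 0.0186
gripper_force: 80.8
t 4.55 tcp [ 0.4971 -0.2687  0.0527] yawY 105.06 z [-6.e-04  4.e-04 -1.e+00] F [ 0.6 -0.2 -1.9] op 0.0186 gf 80.8
[269.02301506 312.13715768] [387.46661709 231.32842979]
```

View pics/g2.png

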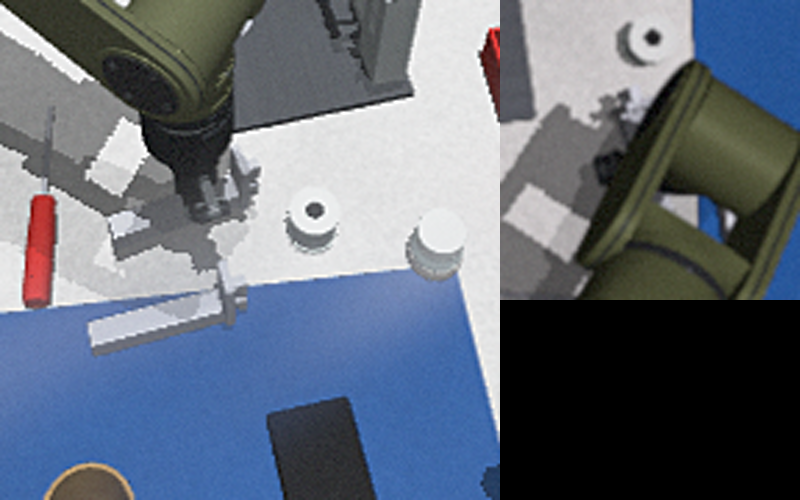

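The bracket came up, but the fingers hit something during the descent, so the grip is shallow. I'll set it back down and regrip lower with a narrower opening.

```bash
python3 -m creep '[[0,0,-1.5,0,0,0,0.5],[0,0,-1.0,0,0,0,0.5],[0,0,-0.4,0,0,0,0.5],[0,0,-0.2,0,0,0,0.5],[0,0,0,0,0,0,0.5]]'
python3 -m creep '[[0,0,-0.1,0,0,0,0.5],[0,0,0,0,0,0,0.5],[0,0,0,0,0,0,4],[0,0,0,0,0,0,4],[0,0,0,0,0,0,4],[0,0,0,0,0,0,4]]'
python3 -m creep '[[0,0,-0.5,0,0,0,4],[0,0,0,0,0,0,4],[0,0,-0.4,0,0,0,4],[0,0,0,0,0,0,4]]'
```

```text
t: 5.15
tcp_pos: [0.4974, -0.2688, 0.0218]
tool_rot: [-0.0, -0.131, 0.991, 0.0]
force: [0.5, -0.1, -1.8]
opening: 0.0191
gripper_force: 80.8
t: 5.75
tcp_pos: [0.4978, -0.2691, 0.0216]
tool_rot: [0.0, -0.131, 0.991, -0.0]
force: [0.1, 0.0, 0.4]
opening: 0.04
gripper_force: 0.0
t: 6.15
tcp_pos: [0.4971, -0.2686, 0.0116]
tool_rot: [-0.0, -0.131, 0.991, 0.0]
force: [0.7, 0.6, 0.5]
opening: 0.0397
gripper_force: 0.0
```

```bash
python3 -m creep '[[0,0,-0.4,0,0,0,4],[0,0,-0.3,0,0,0,4],[0,0,0,0,0,0,4],[0,0,0,0,0,0,4]]'
python3 -m creep '[[0,0,0,0,0,0,0.5],[0,0,0,0,0,0,0.5],[0,0,0,0,0,0,0.5],[0,0,0,0,0,0,0.5],[0,0,0,0,0,0,0.5]]' 80
```

```text
t: 6.55
tcp_pos: [0.4975, -0.2689, 0.0051]
tool_rot: [-0.0, -0.131, 0.991, 0.0]
force: [0.5, 0.4, -0.6]
opening: 0.04
gripper_force: 0.0
t: 7.05
tcp_pos: [0.4979, -0.2692, 0.0058]
tool_rot: [0.0, -0.131, 0.991, -0.0]
force: [1.2, -0.4, 3.1]
opening: 0.0206
gripper_force: 80.8
```

```bash
python3 -m creep '[[0,0,4,0,0,0,0.5],[0,0,4,0,0,0,0.5],[0,0,4,0,0,0,0.5],[0,0,4,0,0,0,0.5],[2.2,3.4,0,0,0,-2.1,0.5],[2.2,3.4,0,0,0,-2.1,0.5],[2.2,3.4,0,0,0,-2.1,0.5],[2.2,3.4,0,0,0,-2.1,0.5],[0,0,0,0,0,0,0.5],[0,0,0,0,0,0,0.5]]'
python3 - <<'E'
from h import *
st=tcp()
ca=capture("side");a=ca["img"][:,:,::-1]; cb=capture("top");b=cb["img"][:,:,::-1]
print(proj(ca,st["tcp_pos"]),proj(cb,st["tcp_pos"]))
A=cv2.resize(a[170:310,240:380],(500,500),interpolation=cv2.INTER_CUBIC); B=cv2.resize(b[135:255,255:375],(300,300),interpolation=cv2.INTER_CUBIC)
o=np.zeros((500,800,3),np.uint8); o[:,:500]=A; o[:300,500:]=B; cv2.imwrite("pics/g3.png",o)
E
```

```text
t: 8.05
tcp_pos: [0.5852, -0.132, 0.1642]
tool_rot: [-0.001, -0.059, 0.998, 0.0]
force: [-0.6, -0.4, -0.8]
opening: 0.0205
gripper_force: 80.3
t 8.05 tcp [ 0.5852 -0.132   0.1642] yawY 96.8 z [-2.1e-03  2.0e-04 -1.0e+00] F [-0.6 -0.4 -0.8] op 0.0205 gf 80.3
[297.83480894 238.07851507] [342.65687543 196.64089902]
```

View pics/g3.png

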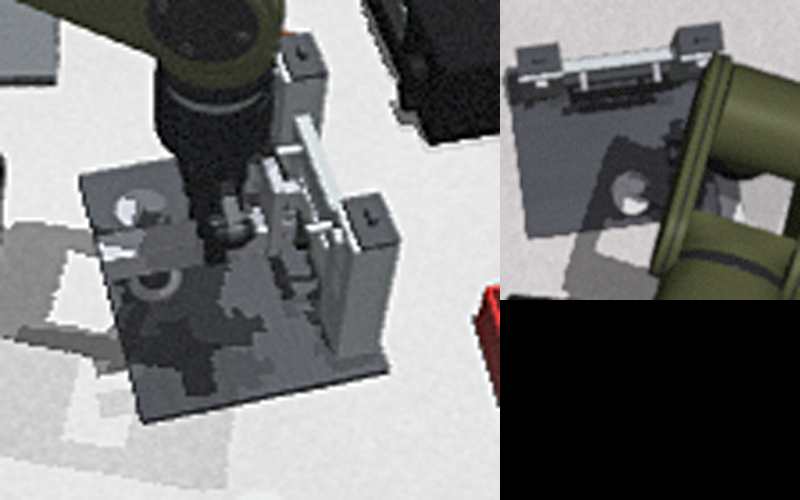

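```bash
python3 -m creep '[[0,0.07,-3,0,0,0,0.5],[0,0,-3,0,0,0,0.5],[0,0,-2,0,0,0,0.5],[0,0,-0.5,0,0,0,0.5],[0,0,0,0,0,0,0.5],[0,0,0,0,0,0,0.5]]'
python3 - <<'E'
from h import *
st=tcp()
ca=capture("side");a=ca["img"][:,:,::-1]
A=cv2.resize(a[170:310,240:380],(600,600),interpolation=cv2.INTER_CUBIC)
cv2.imwrite("pics/g4.png",A)
E
```

```text
t: 8.75
tcp_pos: [0.5863, -0.1331, 0.0818]
tool_rot: [0.001, -0.058, 0.998, -0.0]
force: [0.0, -0.5, -1.1]
opening: 0.0199
gripper_force: 80.3
t 8.75 tcp [ 0.5863 -0.1331  0.0818] yawY 96.63 z [ 2.1e-03 -8.0e-04 -1.0e+00] F [ 0.  -0.5 -1.1] op 0.0199 gf 80.3
```

View pics/g4.png

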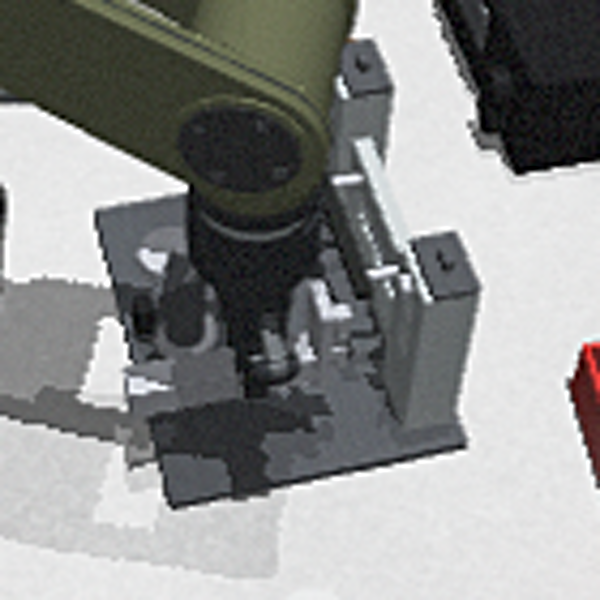

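```bash
python3 -m creep '[[0,0.15,-0.25,0,0,0,0.5],[0.8,0.09,0,0,0,0,0.5],[0.8,0.09,0,0,0,0,0.5],[0.4,0.05,0,0,0,0,0.5],[0,0,0,0,0,0,0.5]]'
python3 -m creep '[[0.5,0.06,0,0,0,0,0.5],[0,0,0,0,0,0,0.5]]'
python3 -m creep '[[0.5,0.06,0,0,0,0,0.5],[0,0,0,0,0,0,0.5]]'
```

```text
t: 9.3
tcp_pos: [0.6065, -0.1283, 0.078]
tool_rot: [0.0, -0.058, 0.998, -0.0]
force: [-0.4, -0.7, -1.5]
opening: 0.02
gripper_force: 80.3
t: 9.5
tcp_pos: [0.611, -0.1278, 0.0778]
tool_rot: [0.0, -0.058, 0.998, -0.0]
force: [0.1, -0.2, -1.5]
opening: 0.0202
gripper_force: 80.3
t: 9.7
tcp_pos: [0.6161, -0.1272, 0.0779]
tool_rot: [0.0, -0.058, 0.998, -0.0]
force: [-0.3, -1.3, -1.8]
opening: 0.0205
gripper_force: 80.3
```

```bash
python3 -m creep '[[0.4,0.05,0,0,0,0,0.5],[0,0,0,0,0,0,0.5]]'
python3 -m creep '[[0.4,0.05,0,0,0,0,0.5],[0,0,0,0,0,0,0.5]]'
python3 -m creep '[[0.3,0.03,0,0,0,0,0.5],[0,0,0,0,0,0,0.5]]'
```

```text
t: 9.9
tcp_pos: [0.62, -0.1267, 0.0779]
tool_rot: [0.0, -0.058, 0.998, -0.0]
force: [-0.6, 0.4, -2.5]
opening: 0.0202
gripper_force: 80.3
t: 10.1
tcp_pos: [0.624, -0.1262, 0.0779]
tool_rot: [0.0, -0.058, 0.998, -0.0]
force: [0.2, -1.0, -2.0]
opening: 0.0205
gripper_force: 80.3
t: 10.3
tcp_pos: [0.6269, -0.126, 0.0779]
tool_rot: [0.0, -0.058, 0.998, -0.0]
force: [0.3, 0.4, -1.1]
opening: 0.0203
gripper_force: 80.3
```

```bash
python3 -m creep '[[0.4,0.05,0,0,0,0,0.5],[0,0,0,0,0,0,0.5]]'
python3 -m creep '[[0.4,0.05,0,0,0,0,0.5],[0,0,0,0,0,0,0.5]]'
python3 - <<'E'
from h import *
st=tcp()
ca=capture("side");a=ca["img"][:,:,::-1]
A=cv2.resize(a[170:310,240:380],(600,600),interpolation=cv2.INTER_CUBIC)
cv2.imwrite("pics/g5.png",A)
E
```

```text
t: 10.5
tcp_pos: [0.631, -0.1254, 0.0779]
tool_rot: [0.0, -0.058, 0.998, -0.0]
force: [-0.2, -0.1, -1.9]
opening: 0.0203
gripper_force: 80.3
t: 10.7
tcp_pos: [0.6345, -0.1249, 0.0776]
tool_rot: [-0.0, -0.058, 0.998, 0.0]
force: [-1.4, 0.2, -0.4]
opening: 0.0206
gripper_force: 80.4
t 10.7 tcp [ 0.6345 -0.1249  0.0776] yawY 96.68 z [-8.e-04 -0.e+00 -1.e+00] F [-1.4  0.2 -0.4] op 0.0206 gf 80.4
```

View pics/g5.png

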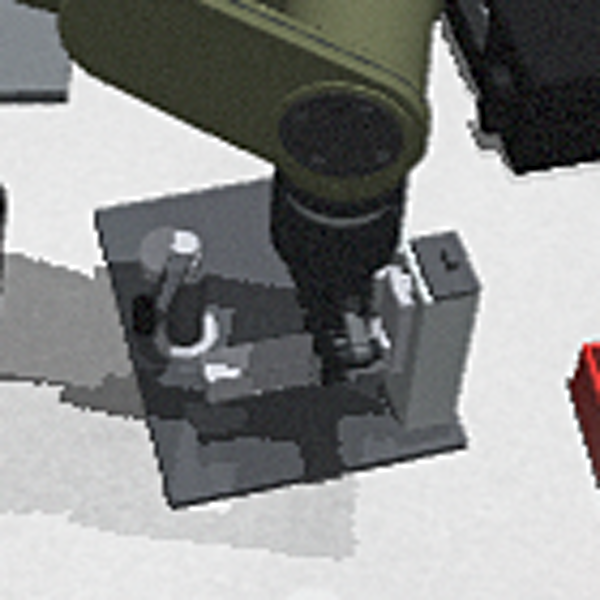

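The plate is now at the tongue at crop (395,280), and the bar end is at (207,380). I'll keep pushing in.

```bash
python3 -m creep '[[0.3,0.03,0,0,0,0,0.5],[0,0,0,0,0,0,0.5]]'
python3 -m creep '[[0.3,0.03,0,0,0,0,0.5],[0,0,0,0,0,0,0.5]]'
python3 -m creep '[[0.2,0.02,0,0,0,0,0.5],[0,0,0,0,0,0,0.5]]'
python3 -m creep '[[0.2,0.02,0,0,0,0,0.5],[0,0,0,0,0,0,0.5]]'
```

```text
t: 10.95
tcp_pos: [0.6374, -0.1246, 0.0776]
tool_rot: [-0.0, -0.058, 0.998, 0.0]
force: [-3.5, -0.9, -1.5]
opening: 0.0203
gripper_force: 80.4
t: 11.15
tcp_pos: [0.6388, -0.1245, 0.0775]
tool_rot: [-0.003, -0.058, 0.998, 0.0]
force: [-8.8, -0.9, 2.5]
opening: 0.0203
gripper_force: 80.9
t: 11.35
tcp_pos: [0.6388, -0.1246, 0.0774]
tool_rot: [-0.005, -0.059, 0.998, 0.0]
force: [-17.2, -2.3, 6.9]
opening: 0.0205
gripper_force: 81.5
t: 11.55
tcp_pos: [0.6388, -0.1246, 0.0771]
tool_rot: [-0.008, -0.059, 0.998, 0.0]
force: [-24.7, -2.3, 11.1]
opening: 0.0203
gripper_force: 82.0
```

```bash
python3 -m creep '[[-0.4,-0.04,0,0,0,0,0.5],[0,0,-0.4,0,0,0,0.5],[0,0,-0.4,0,0,0,0.5],[0,0,0,0,0,0,0.5]]'
python3 -m creep '[[0,0,-0.3,0,0,0,0.5],[0,0,0,0,0,0,0.5]]'
python3 -m creep '[[0,0,-0.2,0,0,0,0.5],[0,0,0,0,0,0,0.5]]'
```

```text
t: 11.95
tcp_pos: [0.6388, -0.1247, 0.0692]
tool_rot: [-0.002, -0.058, 0.998, -0.0]
force: [-6.1, -1.7, 0.8]
opening: 0.0202
gripper_force: 80.7
t: 12.15
tcp_pos: [0.6388, -0.1247, 0.0664]
tool_rot: [-0.002, -0.058, 0.998, -0.0]
force: [-6.5, -1.4, -0.0]
opening: 0.0202
gripper_force: 80.8
t: 12.35
tcp_pos: [0.6389, -0.1248, 0.0656]
tool_rot: [-0.003, -0.058, 0.998, -0.0]
force: [-12.3, -1.1, 7.6]
opening: 0.0202
gripper_force: 81.3
```

```bash
python3 -m creep '[[-0.1,0,-0.2,0,0,0,0.5],[0,0,0,0,0,0,0.5]]'
python3 -m creep '[[0,0,-0.2,0,0,0,0.5],[0,0,0,0,0,0,0.5]]'
python3 -m creep '[[0,0,-0.2,0,0,0,0.5],[0,0,0,0,0,0,0.5]]'
```

```text
t: 12.55
tcp_pos: [0.6388, -0.1248, 0.0653]
tool_rot: [-0.001, -0.058, 0.998, -0.0]
force: [-12.0, -1.2, 12.1]
opening: 0.0203
gripper_force: 82.2
t: 12.75
tcp_pos: [0.6388, -0.1249, 0.065]
tool_rot: [-0.002, -0.059, 0.998, -0.0]
force: [-18.7, 0.6, 20.6]
opening: 0.0204
gripper_force: 83.3
t: 12.95
tcp_pos: [0.6386, -0.1251, 0.0635]
tool_rot: [-0.002, -0.059, 0.998, -0.0]
force: [-21.5, -0.0, 22.5]
opening: 0.0202
gripper_force: 84.1
```

```bash
python3 -m creep '[[-0.1,0,0.3,0,0,0,0.5],[0,0,0.3,0,0,0,0.5],[0,0,0,0,0,0,0.5]]'
python3 -m creep '[[0,0,0.2,0,0,0,0.5],[0,0,0,0,0,0,0.5]]'
python3 -m creep '[[0,0,0.2,0,0,0,0.5],[0,0,0,0,0,0,0.5]]'
```

```text
t: 13.25
tcp_pos: [0.6386, -0.1245, 0.0651]
tool_rot: [-0.0, -0.058, 0.998, -0.0]
force: [-3.4, -1.2, -0.0]
opening: 0.0198
gripper_force: 80.9
t: 13.45
tcp_pos: [0.6385, -0.1242, 0.0665]
tool_rot: [-0.0, -0.058, 0.998, 0.0]
force: [-1.9, -0.5, -1.0]
opening: 0.0204
gripper_force: 80.8
t: 13.65
tcp_pos: [0.6379, -0.1241, 0.0672]
tool_rot: [-0.001, -0.058, 0.998, 0.0]
force: [0.7, -1.0, -8.7]
opening: 0.02
gripper_force: 79.7
```

```bash
python3 -m creep '[[0,0,0.2,0,0,0,0.5],[0,0,0,0,0,0,0.5]]'
python3 -m creep '[[0,0,-0.3,0,0,0,0.5],[0,0,0,0,0,0,3.5],[0,0,0,0,0,0,3.5],[0,0,0,0,0,0,3.5],[0,0,0,0,0,0,3.5]]'
python3 - <<'E'
from h import *
t=capture("top")
s=capture("side");cv2.imwrite("pics/s6.png",s["img"][:,:,::-1])
tcp()
E
```

```text
t: 13.85
tcp_pos: [0.6372, -0.124, 0.0683]
tool_rot: [-0.002, -0.058, 0.998, 0.001]
force: [3.0, -2.1, -16.6]
opening: 0.0205
gripper_force: 79.5
t: 14.35
tcp_pos: [0.6399, -0.1246, 0.0698]
tool_rot: [0.002, -0.058, 0.998, -0.001]
force: [-0.2, 0.0, 0.1]
opening: 0.0349
gripper_force: 0.0
t 14.45 tcp [ 0.6392 -0.1245  0.0689] yawY 96.68 z [ 1.7e-03 -4.0e-04 -1.0e+00] F [ 0.7 -0.1 -0.1] op 0.0352 gf 0.0
```

```bash
python3 -m creep '[[0,0,4,0,0,0,3.5],[0,0,4,0,0,0,3.5],[0,0,4,0,0,0,3.5],[-4,-1,1,0,0,0,4.5],[-4,-1,0,0,0,0,4.5],[0,0,0,0,0,0,4.5]]'
python3 - <<'E'
from h import *
tcp()
t=capture("top")["img"][:,:,::-1];s=capture("side")["img"][:,:,::-1]
o=np.zeros((560,800,3),np.uint8)
o[:320,:400]=cv2.resize(t[180:270,360:460],(400,320),interpolation=cv2.INTER_CUBIC)[:, :]  # placeholder scale 4 x 3.556
o[:360,:400]=cv2.resize(t[180:270,360:460],(400,360),interpolation=cv2.INTER_CUBIC)
o[:560,400:]=cv2.resize(s[200:340,260:360],(400,560),interpolation=cv2.INTER_CUBIC)
o[360:560,:400]=cv2.resize(s[330:380,220:320],(400,200),interpolation=cv2.INTER_CUBIC)
cv2.imwrite("pics/g6.png",o)
E
```

```text
t: 15.05
tcp_pos: [0.5549, -0.1447, 0.1975]
tool_rot: [-0.001, -0.057, 0.998, 0.0]
force: [-0.2, 0.3, -1.1]
opening: 0.0448
gripper_force: 0.0
t 15.05 tcp [ 0.5549 -0.1447  0.1975] yawY 96.57 z [-0.0019  0.     -1.    ] F [-0.2  0.3 -1.1] op 0.0448 gf 0.0
```

View pics/g6.png

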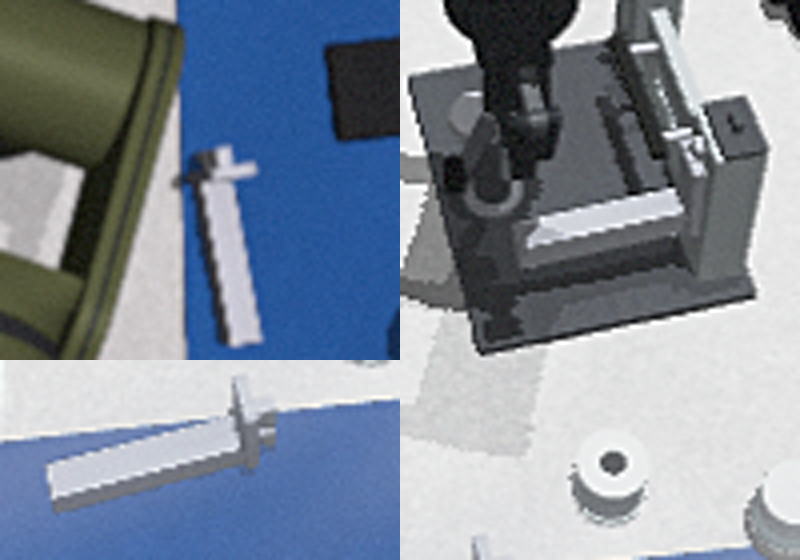

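The first bracket hangs level on the right upright, in the right half of the picture. Bracket 2 was nudged: in the top view its bar now runs from (421.8,266) to (413.3,226.3).

```bash
python3 - <<'E'
from h import *
c=capture("top");s=capture("side")
E=onz(c,421.75,265.8,.026)*1e3;P=onz(c,413.1,226.2,.026)*1e3;d=(P-E)[:2];print(E.round(1),P.round(1),np.linalg.norm(d));d/=np.linalg.norm(d);print(np.degrees(np.arctan2(d[1],d[0])),(E[:2]+62.5*d).round(1))
print((onz(s,232.5,360.2,.026)*1e3).round(1),(onz(s,220+240/4,330+(425-360)/4,.026)*1e3).round(1))
E
```

```text
[ 399.4 -368.7   26. ] [ 511.3 -347.7   26. ] 113.81872886625526
10.629750272072718 [ 460.8 -357.2]
[ 400.8 -368.4   26. ] [ 515.8 -347.4   26. ]
```

```bash
python3 -m creep '[[-1.9,-4.2,0,0,0,0.8,4.5],[-1.9,-4.2,0,0,0,0.8,4.5],[-1.9,-4.2,0,0,0,0.8,4.5],[-1.9,-4.2,0,0,0,0.8,4.5],[-1.9,-4.2,0,0,0,0.8,4.5],[0,0,-4,0,0,0,4.5],[0,0,-4,0,0,0,4.5],[0,0,-4,0,0,0,4.5],[0,0,-2,0,0,0,4.5],[0,0,0,0,0,0,4.5]]'
python3 -c "
from h import *;tcp()"
```

```text
t: 16.25
tcp_pos: [0.4621, -0.3524, 0.0533]
tool_rot: [-0.003, -0.093, 0.996, 0.003]
force: [-0.7, -0.7, -1.1]
opening: 0.0448
gripper_force: 0.0
t 16.25 tcp [ 0.4621 -0.3524  0.0533] yawY 100.71 z [-0.006   0.0056 -1.    ] F [-0.7 -0.7 -1.1] op 0.0448 gf 0.0
```

```bash
python3 -m creep '[[-0.1,-0.4,0,0,0,0,4.5],[0,0,-2,0,0,0,4.5],[0,0,-1.5,0,0,0,4.5],[0,0,0,0,0,0,4.5]]'
python3 -c "
from h import *;tcp()"
```

```text
t: 16.65
tcp_pos: [0.4621, -0.3578, 0.0218]
tool_rot: [-0.001, -0.093, 0.996, 0.001]
force: [-1.0, -0.4, 0.9]
opening: 0.0448
gripper_force: 0.0
t 16.65 tcp [ 0.4621 -0.3578  0.0218] yawY 100.68 z [-0.0017  0.0016 -1.    ] F [-1.  -0.4  0.9] op 0.0448 gf 0.0
```

```bash
python3 -m creep '[[0,0,-1,0,0,0,4.5],[0,0,-0.5,0,0,0,4.5],[0,0,0,0,0,0,4.5],[0,0,0,0,0,0,4.5]]'
python3 -m creep '[[0,0,0,0,0,0,0.5],[0,0,0,0,0,0,0.5],[0,0,0,0,0,0,0.5],[0,0,0,0,0,0,0.5],[0,0,0,0,0,0,0.5]]' 80
```

```text
t: 17.05
tcp_pos: [0.4627, -0.3584, 0.008]
tool_rot: [0.0, -0.093, 0.996, -0.0]
force: [-0.6, -0.3, 0.7]
opening: 0.045
gripper_force: 0.0
t: 17.55
tcp_pos: [0.4631, -0.3588, 0.0087]
tool_rot: [0.0, -0.093, 0.996, -0.001]
force: [-0.0, 0.8, 5.7]
opening: 0.0202
gripper_force: 80.6
```

```bash
python3 -m creep '[[0,0,4.5,0,0,0,0.5],[0,0,4.5,0,0,0,0.5],[0,0,4.5,0,0,0,0.5],[0,0,4.5,0,0,0,0.5],[1.1,4.4,0,0,0,-0.5,0.5],[1.1,4.4,0,0,0,-0.5,0.5],[1.1,4.4,0,0,0,-0.5,0.5],[1.1,4.4,0,0,0,-0.5,0.5],[1.2,4.4,0,0,0,-0.5,0.5],[1.2,4.4,0,0,0,-0.5,0.5]]'
python3 -m creep '[[1.2,4.4,0,0,0,-0.5,0.5],[1.2,4.4,0,0,0,-0.5,0.5],[1.2,4.4,0,0,0,-0.1,0.5],[0,0,0,0,0,0,0.5],[0,0,0,0,0,0,0.5]]'
python3 -c "
from h import *;tcp()"
```

```text
t: 18.55
tcp_pos: [0.5299, -0.0924, 0.1866]
tool_rot: [-0.001, -0.067, 0.998, 0.0]
force: [0.4, 0.3, -1.0]
opening: 0.02
gripper_force: 79.7
t: 19.05
tcp_pos: [0.5658, 0.0386, 0.1865]
tool_rot: [-0.001, -0.059, 0.998, -0.0]
force: [-0.3, -0.3, -0.8]
opening: 0.0201
gripper_force: 79.7
t 19.05 tcp [0.5658 0.0386 0.1865] yawY 96.72 z [-2.4e-03 -5.0e-04 -1.0e+00] F [-0.3 -0.3 -0.8] op 0.0201 gf 79.7
```

```bash
python3 -m creep '[[0,-0.1,-3,0,0,0,0.5],[0,0,-3,0,0,0,0.5],[0,0,-3,0,0,0,0.5],[0,0,-1.5,0,0,0,0.5],[0,0,0,0,0,0,0.5],[0,0,0,0,0,0,0.5]]'
python3 -c "
from h import *;tcp()"
```

```text
t: 19.65
tcp_pos: [0.567, 0.036, 0.0835]
tool_rot: [0.0, -0.057, 0.998, -0.0]
force: [0.8, -0.8, -1.5]
opening: 0.0204
gripper_force: 79.7
t 19.65 tcp [0.567  0.036  0.0835] yawY 96.52 z [ 8.e-04 -1.e-04 -1.e+00] F [ 0.8 -0.8 -1.5] op 0.0204 gf 79.7
```

```bash
python3 -m creep '[[0,0.15,-0.25,0,0,0,0.5],[0.8,0.09,0,0,0,0,0.5],[0.8,0.09,0,0,0,0,0.5],[0.8,0.09,0,0,0,0,0.5],[0,0,0,0,0,0,0.5]]'
python3 -m creep '[[0.4,0.05,0,0,0,0,0.5],[0,0,0,0,0,0,0.5]]'
python3 -m creep '[[0.4,0.05,0,0,0,0,0.5],[0,0,0,0,0,0,0.5]]'
python3 -m creep '[[0.4,0.05,0,0,0,0,0.5],[0,0,0,0,0,0,0.5]]'
```

```text
t: 20.15
tcp_pos: [0.5922, 0.0411, 0.081]
tool_rot: [0.001, -0.057, 0.998, -0.0]
force: [-0.3, -0.5, -1.0]
opening: 0.0205
gripper_force: 79.7
t: 20.35
tcp_pos: [0.5949, 0.0414, 0.0803]
tool_rot: [0.0, -0.057, 0.998, -0.0]
force: [0.2, 0.8, -0.5]
opening: 0.02
gripper_force: 79.7
t: 20.55
tcp_pos: [0.5988, 0.0419, 0.0803]
tool_rot: [0.0, -0.057, 0.998, -0.0]
force: [-0.1, 0.4, -1.9]
opening: 0.02
gripper_force: 79.7
t: 20.75
tcp_pos: [0.6024, 0.0423, 0.0801]
tool_rot: [-0.001, -0.057, 0.998, -0.0]
force: [-2.8, -0.4, -0.7]
opening: 0.0204
gripper_force: 79.8
```

```bash
python3 -m creep '[[0.3,0.03,0,0,0,0,0.5],[0,0,0,0,0,0,0.5]]'
python3 -m creep '[[0.2,0.02,0,0,0,0,0.5],[0,0,0,0,0,0,0.5]]'
python3 -m creep '[[0.2,0.02,0,0,0,0,0.5],[0,0,0,0,0,0,0.5]]'
```

```text
t: 20.95
tcp_pos: [0.6053, 0.0427, 0.08]
tool_rot: [-0.001, -0.057, 0.998, 0.0]
force: [-2.5, -0.6, -0.1]
opening: 0.0202
gripper_force: 79.8
t: 21.15
tcp_pos: [0.6059, 0.0427, 0.0799]
tool_rot: [-0.002, -0.058, 0.998, -0.0]
force: [-8.3, -1.0, 1.9]
opening: 0.0201
gripper_force: 80.3
t: 21.35
tcp_pos: [0.6059, 0.0426, 0.0796]
tool_rot: [-0.005, -0.058, 0.998, -0.0]
force: [-13.9, -2.5, 5.4]
opening: 0.0201
gripper_force: 80.8
```

```bash
python3 -m creep '[[-0.3,-0.03,0,0,0,0,0.5],[0,0,-0.4,0,0,0,0.5],[0,0,-0.4,0,0,0,0.5],[0,0,0,0,0,0,0.5]]'
python3 -m creep '[[0,0,-0.3,0,0,0,0.5],[0,0,0,0,0,0,0.5]]'
python3 -m creep '[[0,0,-0.2,0,0,0,0.5],[0,0,0,0,0,0,0.5]]'
python3 -m creep '[[0,0,-0.2,0,0,0,0.5],[0,0,0,0,0,0,0.5]]'
```

```text
t: 21.75
tcp_pos: [0.6059, 0.0427, 0.0716]
tool_rot: [-0.001, -0.057, 0.998, -0.0]
force: [-5.7, 0.1, -0.5]
opening: 0.0203
gripper_force: 79.8
t: 21.95
tcp_pos: [0.6059, 0.0426, 0.069]
tool_rot: [-0.001, -0.057, 0.998, -0.0]
force: [-4.1, -0.8, -0.5]
opening: 0.0204
gripper_force: 79.9
t: 22.15
tcp_pos: [0.6059, 0.0426, 0.0681]
tool_rot: [-0.001, -0.058, 0.998, -0.0]
force: [-10.3, -0.9, 6.1]
opening: 0.0204
gripper_force: 80.7
t: 22.35
tcp_pos: [0.6061, 0.0421, 0.0673]
tool_rot: [-0.001, -0.057, 0.998, -0.001]
force: [-13.2, -4.3, 11.0]
opening: 0.0198
gripper_force: 81.5
```

```bash
python3 -m creep '[[-0.1,0,-0.2,0,0,0,0.5],[0,0,0,0,0,0,0.5]]'
python3 -m creep '[[0,0,-0.2,0,0,0,0.5],[0,0,0,0,0,0,0.5]]'
python3 -m creep '[[-0.1,0,0.3,0,0,0,0.5],[0,0,0.4,0,0,0,0.5],[0,0,0,0,0,0,0.5]]'
python3 -m creep '[[0,0,0.2,0,0,0,0.5],[0,0,0,0,0,0,0.5]]'
python3 -m creep '[[0,0,0.2,0,0,0,0.5],[0,0,0,0,0,0,0.5]]'
```

```text
t: 22.55
tcp_pos: [0.6059, 0.0419, 0.0664]
tool_rot: [-0.0, -0.057, 0.998, -0.001]
force: [-12.0, -3.5, 14.0]
opening: 0.0202
gripper_force: 82.1
t: 22.75
tcp_pos: [0.6058, 0.0418, 0.0654]
tool_rot: [-0.001, -0.057, 0.998, -0.001]
force: [-17.1, -4.6, 18.9]
opening: 0.0198
gripper_force: 83.3
t: 23.05
tcp_pos: [0.6053, 0.0428, 0.0686]
tool_rot: [0.001, -0.057, 0.998, 0.0]
force: [1.5, -0.5, -2.0]
opening: 0.0204
gripper_force: 80.2
t: 23.25
tcp_pos: [0.6049, 0.0428, 0.0696]
tool_rot: [0.0, -0.057, 0.998, 0.0]
force: [4.1, -0.4, -6.1]
opening: 0.0205
gripper_force: 79.4
t: 23.45
tcp_pos: [0.6045, 0.0428, 0.0708]
tool_rot: [-0.0, -0.057, 0.998, 0.0]
force: [6.2, -0.1, -9.8]
opening: 0.0199
gripper_force: 79.0
```

```bash
python3 -m creep '[[0,0,-0.3,0,0,0,0.5],[0,0,0,0,0,0,3.5],[0,0,0,0,0,0,3.5],[0,0,0,0,0,0,3.5]]'
python3 -m creep '[[0,0,4,0,0,0,3.5],[0,0,4,0,0,0,3.5],[0,0,4,0,0,0,3.5],[-4,3,2,0,0,0,5],[-4,3,0,0,0,0,5],[-4,3,0,0,0,0,5],[-4,3,0,0,0,0,5],[-2,0,0,0,0,0,5],[0,0,0,0,0,0,5]]'
python3 - <<'E'
from h import *
tcp()
t=capture("top")["img"][:,:,::-1];s=capture("side")["img"][:,:,::-1]
cv2.imwrite("pics/t7full.png",t);cv2.imwrite("pics/s7full.png",s)
o=np.zeros((600,800,3),np.uint8)
o[:400,:400]=cv2.resize(t[140:240,256:356],(400,400),interpolation=cv2.INTER_CUBIC)
o[400:,:400]=cv2.resize(t[220:270,130:230],(400,200),interpolation=cv2.INTER_CUBIC)
o[:480,400:]=cv2.resize(s[170:290,260:360],(400,480),interpolation=cv2.INTER_CUBIC)
cv2.imwrite("pics/g7.png",o)
E
```

```text
t: 23.85
tcp_pos: [0.605, 0.0428, 0.0702]
tool_rot: [0.001, -0.057, 0.998, -0.0]
force: [-0.6, -0.8, -0.1]
opening: 0.0349
gripper_force: 0.0
t: 24.75
tcp_pos: [0.4255, 0.1615, 0.2084]
tool_rot: [0.001, -0.059, 0.998, 0.0]
force: [0.2, 0.4, -0.5]
opening: 0.05
gripper_force: 0.0
t 24.75 tcp [0.4255 0.1615 0.2084] yawY 96.73 z [ 1.2e-03  4.0e-04 -1.0e+00] F [ 0.2  0.4 -0.5] op 0.05 gf 0.0
```

View pics/g7.png

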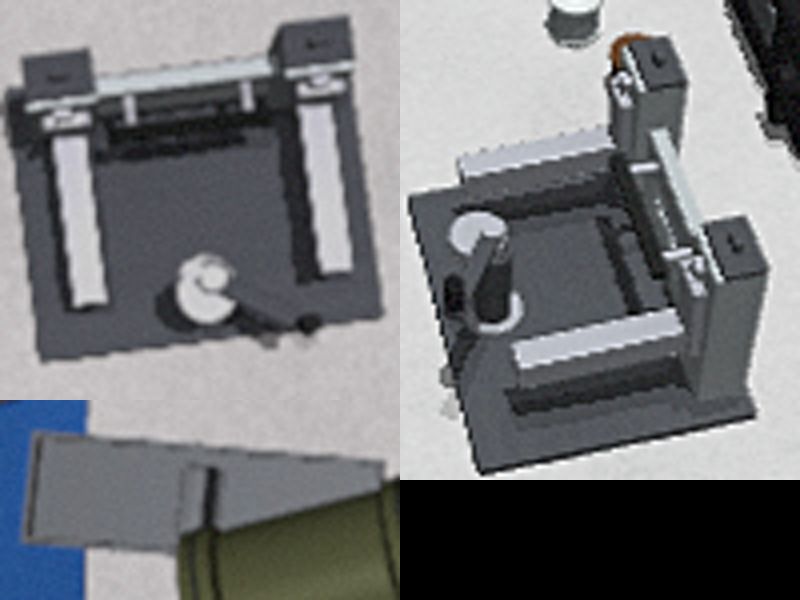

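Both brackets are locked: the tongues stand out over the plate tops at crop (320,80) and (68,117). Cam disc centre is at about crop (206,291). Next I'll measure the tray, cam and buffer.

```bash
python3 - <<'E'
from h import *
c=capture("top"); t0=cv2.imread("pics/top0.png"); t=cv2.imread("pics/t7full.png")
hsv=cv2.cvtColor(t0,cv2.COLOR_BGR2HSV); m=((hsv[...,1]<45)&(hsv[...,2]>60)&(hsv[...,2]<150)).astype(np.uint8)
m[:220]=0;m[275:]=0;m[:,:125]=0;m[:,240:]=0
m=cv2.morphologyEx(m,cv2.MORPH_OPEN,np.ones((3,3)))
k=max(cv2.findContours(m,0,2)[0],key=cv2.contourArea); r=cv2.minAreaRect(k); print(r)
B=cv2.boxPoints(r); W=np.array([onz(c,*p,.014)*1e3 for p in B]); print(W.round(1).tolist(),W.mean(0).round(1))
L=[np.linalg.norm(W[i]-W[(i+1)%4]) for i in range(4)]; print(np.round(L,1))
i=int(np.argmax(L)); d=W[(i+1)%4]-W[i]; print("long axis",np.degrees(np.arctan2(d[1],d[0])))
# grip top centre from crop view: top face at z=.05
print("grip top",(onz(c,130+194/4,220+(500-400)/4,.05)*1e3).round(1))
# cam disc
hs=cv2.cvtColor(t,cv2.COLOR_BGR2HSV); q=(hs[...,2]>150).astype(np.uint8); q[:200]=0;q[225:]=0;q[:,:296]=0;q[:,316:]=0
ys,xs=np.nonzero(q); print("cam blob",xs.mean(),ys.mean(),xs.min(),xs.max(),ys.min(),ys.max(),len(xs))
hull=max(cv2.findContours(q,0,1)[0],key=cv2.contourArea); (u,v),rad=cv2.minEnclosingCircle(hull); print(u,v,rad)
O=np.array([677.5,-35]); a=np.radians(6.6); ax=np.array([np.cos(a),np.sin(a)]); ay=np.array([-ax[1],ax[0]])
rk=lambda P:((P[:2]-O)@ax,(P[:2]-O)@ay)
for n,u_,v_,z in(("disc",u,v,.101),("disc manual",256+206/4,140+291/4,.101),("hub",256+217/4,140+273/4,.105),("peg",256+309/4,140+324/4,.137),("tongueL",256+66/4,140+127/4,.144),("tongueR",256+318/4,140+90/4,.144),("barL end",256+88/4,140+305/4,.086),("barR end",256+338/4,140+271/4,.086),("bufL",256+129/4,140+124/4,.099),("bufR",256+249/4,140+110/4,.099)):
    print(n,np.round(rk(onz(c,u_,v_,z)*1e3),1))
E
```

```text
((180.77931213378906, 244.64828491210938), (88.69257354736328, 28.56764793395996), 4.763641834259033)
[[438.4, 440.6, 14.0], [519.0, 434.8, 14.0], [495.2, 183.4, 14.0], [414.6, 190.4, 14.0]] [466.8 312.3  14. ]
[ 80.8 252.5  80.8 251.4]
long axis -95.41289733488738
grip top [466.  311.2  50. ]
cam blob 306.4875 212.13125 301 315 204 224 160
306.5898742675781 211.98313903808594 8.140039443969727
disc [-126.9    7.4]
disc manual [-129.3    5.2]
hub [-118.4   -3.4]
peg [-160.9  -56.5]
tongueL [-13.7  84.5]
tongueR [-10.1 -82. ]
barL end [-127.9   84.9]
barR end [-126.3  -86.4]
bufL [-10.5  42.1]
bufR [-11.2 -39.7]
```

```bash
python3 -m creep '[[1.0,3.8,0,0,0,-3,5],[1.0,3.8,0,0,0,-3,5],[1.0,3.8,0,0,0,-3,5],[1.0,3.7,0,0,0,-3,5],[0,0,-4,0,0,0,5],[0,0,-4,0,0,0,5],[0,0,-4,0,0,0,5],[0,0,-1.5,0,0,0,5],[0,0,0,0,0,0,5],[0,0,0,0,0,0,5]]'
python3 -c "
from h import *;tcp()"
```

```text
t: 25.9
tcp_pos: [0.469, 0.3119, 0.0743]
tool_rot: [0.001, 0.048, 0.999, 0.0]
force: [-0.1, 0.2, 1.3]
opening: 0.0503
gripper_force: 0.0
t 25.9 tcp [0.469  0.3119 0.0743] yawY 84.53 z [ 1.8e-03  9.0e-04 -1.0e+00] F [-0.1  0.2  1.3] op 0.0503 gf 0.0
```

```bash
python3 -m creep '[[-0.2,0,-2,0,0,0,5],[0,0,-2,0,0,0,5],[0,0,-1.5,0,0,0,5],[0,0,0,0,0,0,5],[0,0,0,0,0,0,5]]'
python3 -m creep '[[0,0,0,0,0,0,0.5],[0,0,0,0,0,0,0.5],[0,0,0,0,0,0,0.5],[0,0,0,0,0,0,0.5],[0,0,0,0,0,0,0.5],[0,0,0,0,0,0,0.5]]' 80
python3 -m creep '[[0,0,1.5,0,0,0,0.5],[0,0,1.5,0,0,0,0.5],[0,0,0,0,0,0,0.5],[0,0,0,0,0,0,0.5]]'
python3 -c "
from h import *;tcp()"
```

```text
t: 26.4
tcp_pos: [0.4664, 0.312, 0.0192]
tool_rot: [0.001, 0.047, 0.999, 0.0]
force: [-0.5, -0.3, -0.3]
opening: 0.0502
gripper_force: 0.0
t: 27.0
tcp_pos: [0.4666, 0.3125, 0.0196]
tool_rot: [0.001, 0.047, 0.999, 0.001]
force: [0.1, 0.5, 6.6]
opening: 0.0168
gripper_force: 79.8
t: 27.4
tcp_pos: [0.4657, 0.3117, 0.0486]
tool_rot: [0.001, 0.047, 0.999, 0.0]
force: [0.2, -0.0, -3.6]
opening: 0.0166
gripper_force: 78.8
t 27.4 tcp [0.4657 0.3117 0.0486] yawY 84.57 z [ 1.1e-03  5.0e-04 -1.0e+00] F [ 0.2 -0.  -3.6] op 0.0166 gf 78.8
```

```bash
python3 -m creep '[[0,0,4,0,0,0,0.5],[0,0,4,0,0,0,0.5],[0,0,4,0,0,0,0.5],[0,0,4,0,0,0,0.5],[1.6,-3.9,0,0,0,1.3,0.5],[1.6,-3.9,0,0,0,1.3,0.5],[1.6,-3.9,0,0,0,1.3,0.5],[1.6,-3.9,0,0,0,1.3,0.5],[1.6,-3.9,0,0,0,1.3,0.5],[1.6,-3.9,0,0,0,1.3,0.5]]'
python3 -m creep '[[1.6,-3.9,0,0,0,1.4,0.5],[1.6,-3.9,0,0,0,1.4,0.5],[1.6,-3.9,0,0,0,1.4,0.5],[0,0,0,0,0,0,0.5],[0,0,0,0,0,0,0.5],[0,0,0,0,0,0,0.5]]'
python3 - <<'E'
from h import *
s=tcp()
O=np.array([676,-35.2]); a=np.radians(6.6); ax=np.array([np.cos(a),np.sin(a)]); ay=np.array([-ax[1],ax[0]])
P=s["tcp_pos"][:2]*1e3-O; print("rack",P@ax,P@ay)
E
```

```text
t: 28.4
tcp_pos: [0.5611, 0.0759, 0.2067]
tool_rot: [-0.001, -0.021, 1.0, -0.0]
force: [0.2, 0.3, -3.9]
opening: 0.0167
gripper_force: 79.2
t: 29.0
tcp_pos: [0.6087, -0.0386, 0.2069]
tool_rot: [-0.001, -0.058, 0.998, 0.0]
force: [0.3, -0.2, -2.4]
opening: 0.0167
gripper_force: 79.5
t 29.0 tcp [ 0.6087 -0.0386  0.2069] yawY 96.6 z [-1.8e-03  6.0e-04 -1.0e+00] F [ 0.3 -0.2 -2.4] op 0.0167 gf 79.5
rack -67.26224743896778 4.36203505714215
```

```bash
python3 -m creep '[[0.28,-0.41,-2,0,0,0,0.5],[0,0,-3,0,0,0,0.5],[0,0,-2.5,0,0,0,0.5],[0,0,-1,0,0,0,0.5],[0,0,0,0,0,0,0.5],[0,0,0,0,0,0,0.5],[0,0,0,0,0,0,0.5]]'
cat >> h.py <<'E'
O=np.array([676,-35.2]); a_=np.radians(6.6); ax=np.array([np.cos(a_),np.sin(a_)]); ay=np.array([-ax[1],ax[0]])
def rk(P): P=np.array(P)[:2]*1e3-O; return np.round([P@ax,P@ay],1)
E
python3 - <<'E'
from h import *
s=tcp(); print(rk(s["tcp_pos"]))
t=capture("top")["img"][:,:,::-1];s=capture("side")["img"][:,:,::-1]
cv2.imwrite("pics/t8full.png",t);cv2.imwrite("pics/s8full.png",s)
o=np.zeros((600,800,3),np.uint8)
o[:480,:400]=cv2.resize(t[135:255,256:356],(400,480),interpolation=cv2.INTER_CUBIC)
o[:480,400:]=cv2.resize(s[170:290,260:360],(400,480),interpolation=cv2.INTER_CUBIC)
cv2.imwrite("pics/g8.png",o)
E
```

```text
t: 29.7
tcp_pos: [0.6135, -0.0434, 0.1251]
tool_rot: [0.002, -0.058, 0.998, -0.0]
force: [0.5, -0.1, -2.4]
opening: 0.0168
gripper_force: 79.5
t 29.7 tcp [ 0.6135 -0.0434  0.1251] yawY 96.6 z [ 3.4e-03 -6.0e-04 -1.0e+00] F [ 0.5 -0.1 -2.4] op 0.0168 gf 79.5
[-63.   -0.9]
```

View pics/g8.png

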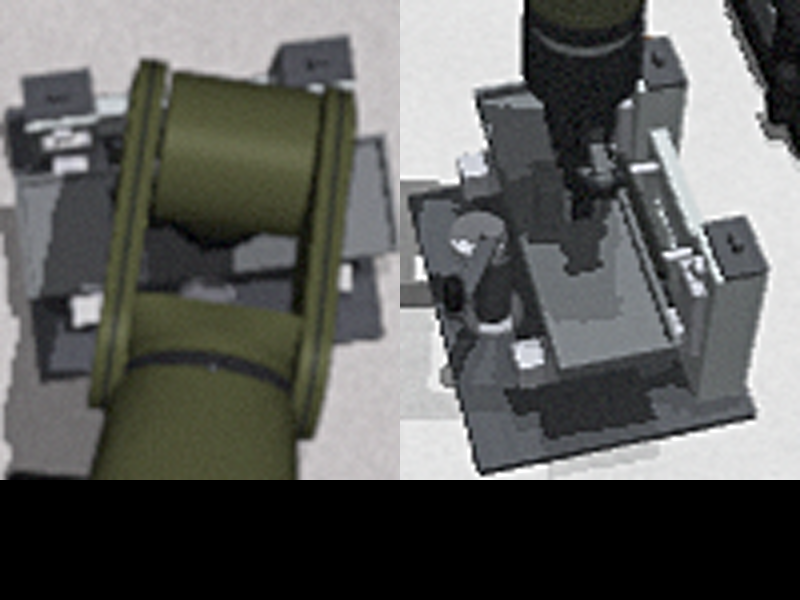

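The tray hangs level over both brackets with its rear edge just clear of the buffer. I'll shift it 2 mm to the front and lower it.

```bash
python3 -m creep '[[-0.2,0.07,-0.8,0,0,0,0.5],[0,0,-0.7,0,0,0,0.5],[0,0,0,0,0,0,0.5],[0,0,0,0,0,0,0.5]]'
python3 -c "
from h import *
print(rk(tcp()['tcp_pos']))"
python3 -m creep '[[0,0,-0.3,0,0,0,0.5],[0,0,-0.2,0,0,0,0.5],[0,0,0,0,0,0,0.5]]'
python3 -m creep '[[0,0,-0.2,0,0,0,0.5],[0,0,0,0,0,0,0.5]]'
python3 -c "
from h import *
print(rk(tcp()['tcp_pos']))"
```

```text
t: 30.2
tcp_pos: [0.6098, -0.0428, 0.1073]
tool_rot: [-0.001, -0.057, 0.998, 0.0]
force: [-0.4, 0.1, -3.5]
opening: 0.017
gripper_force: 79.6
t 30.2 tcp [ 0.6098 -0.0428  0.1073] yawY 96.57 z [-1.3e-03  2.0e-04 -1.0e+00] F [-0.4  0.1 -3.5] op 0.017 gf 79.6
[-66.6   0.1]
t: 30.5
tcp_pos: [0.6108, -0.0429, 0.105]
tool_rot: [0.0, -0.057, 0.998, -0.0]
force: [-2.5, 0.5, 5.5]
opening: 0.0167
gripper_force: 80.9
t: 30.7
tcp_pos: [0.611, -0.0429, 0.1048]
tool_rot: [0.0, -0.057, 0.998, -0.0]
force: [-5.2, 1.4, 13.1]
opening: 0.0167
gripper_force: 82.0
t 30.7 tcp [ 0.611  -0.0429  0.1048] yawY 96.58 z [ 6.e-04 -3.e-04 -1.e+00] F [-5.2  1.4 13.1] op 0.0167 gf 82.0
[-65.4  -0.2]
```

```bash
python3 -m creep '[[0,0,0.25,0,0,0,0.5],[-0.2,-0.02,0,0,0,0,0.5],[0,0,0,0,0,0,0.5]]'
for i in 1 2 3 4; do python3 -m creep '[[-0.1,-0.01,0,0,0,0,0.5],[0,0,0,0,0,0,0.5]]' | sed -n 2,4p; done
```

```text
t: 31.0
tcp_pos: [0.6101, -0.0431, 0.1054]
tool_rot: [0.003, -0.057, 0.998, -0.0]
force: [3.3, 1.3, 5.8]
opening: 0.017
gripper_force: 80.5
tcp_pos: [0.6097, -0.0432, 0.1056]
tool_rot: [0.003, -0.057, 0.998, -0.0]
force: [4.8, 1.2, 5.6]
tcp_pos: [0.6096, -0.0432, 0.1058]
tool_rot: [0.004, -0.057, 0.998, -0.0]
force: [6.6, 1.2, 2.7]
tcp_pos: [0.6094, -0.0432, 0.106]
tool_rot: [0.006, -0.057, 0.998, -0.0]
force: [10.2, 1.2, 1.9]
tcp_pos: [0.6093, -0.0433, 0.1062]
tool_rot: [0.007, -0.057, 0.998, -0.0]
force: [11.8, 2.5, 2.0]
```

```bash
python3 -m creep '[[0.4,0.04,0,0,0,0,0.5],[0.2,0.02,0,0,0,0,0.5],[0,0,0,0,0,0,0.5]]'|sed -n 2,4p
for i in 1 2 3 4 5 6 7 8; do python3 -m creep '[[0.1,0.01,0,0,0,0,0.5],[0,0,0,0,0,0,0.5]]' | sed -n 2,4p; done
```

```text
tcp_pos: [0.6102, -0.0431, 0.1049]
tool_rot: [-0.001, -0.057, 0.998, -0.0]
force: [-2.6, 0.6, 9.9]
tcp_pos: [0.6103, -0.0431, 0.1048]
tool_rot: [-0.002, -0.058, 0.998, -0.0]
force: [-5.7, -0.6, 11.1]
tcp_pos: [0.6104, -0.0431, 0.1048]
tool_rot: [-0.003, -0.058, 0.998, -0.0]
force: [-8.9, -1.5, 13.1]
tcp_pos: [0.6113, -0.043, 0.1047]
tool_rot: [-0.003, -0.058, 0.998, -0.0]
force: [-9.4, -0.5, 13.8]
tcp_pos: [0.6126, -0.0429, 0.1044]
tool_rot: [-0.002, -0.058, 0.998, -0.0]
force: [-9.5, -0.9, 12.0]
tcp_pos: [0.6136, -0.0428, 0.1044]
tool_rot: [-0.002, -0.058, 0.998, -0.0]
force: [-8.7, -0.7, 11.9]
tcp_pos: [0.6146, -0.0427, 0.1045]
tool_rot: [-0.002, -0.058, 0.998, -0.0]
force: [-9.5, -1.1, 11.5]
tcp_pos: [0.6156, -0.0426, 0.1046]
tool_rot: [-0.002, -0.058, 0.998, -0.0]
force: [-9.1, -1.3, 11.7]
tcp_pos: [0.6166, -0.0425, 0.1046]
tool_rot: [-0.002, -0.058, 0.998, -0.0]
force: [-9.7, -0.5, 12.4]
```

```bash
python3 -m creep '[[-0.2,-0.02,0.25,0,0,0,0.5],[0,0,0,0,0,0,0.5]]'|sed -n 2,4p
for i in 1 2 3 4 5 6 ; do python3 -m creep '[[0.1,0.01,0,0,0,0,0.5],[0,0,0,0,0,0,0.5]]' | sed -n 2,4p; done
```

```text
tcp_pos: [0.6151, -0.0422, 0.1047]
tool_rot: [-0.001, -0.057, 0.998, 0.0]
force: [-0.5, -1.4, -0.4]
tcp_pos: [0.6168, -0.042, 0.1049]
tool_rot: [-0.001, -0.057, 0.998, 0.0]
force: [-0.4, -0.4, -2.8]
tcp_pos: [0.6178, -0.0419, 0.105]
tool_rot: [-0.001, -0.057, 0.998, 0.0]
force: [-0.8, -0.1, -3.1]
tcp_pos: [0.6184, -0.0418, 0.1051]
tool_rot: [-0.001, -0.058, 0.998, 0.0]
force: [-1.2, 0.8, -3.5]
tcp_pos: [0.6193, -0.0418, 0.1052]
tool_rot: [-0.001, -0.058, 0.998, 0.0]
force: [-3.8, -1.0, -4.1]
tcp_pos: [0.6199, -0.0417, 0.1052]
tool_rot: [-0.002, -0.057, 0.998, 0.0]
force: [-5.9, -0.6, -3.6]
tcp_pos: [0.6205, -0.0416, 0.1052]
tool_rot: [-0.002, -0.058, 0.998, 0.0]
force: [-8.4, -0.3, -2.1]
```

```bash
python3 -m creep '[[-0.4,-0.04,0,0,0,0,0.5],[-0.4,-0.04,0,0,0,0,0.5],[0,0,0,0,0,0,0.5]]'|sed -n 2,4p
for i in 1 2 3 4 5 6 ; do python3 -m creep '[[-0.1,-0.01,0,0,0,0,0.5],[0,0,0,0,0,0,0.5]]' | sed -n 2,4p; done
```

```text
tcp_pos: [0.615, -0.0425, 0.1068]
tool_rot: [0.001, -0.057, 0.998, -0.0]
force: [0.1, 0.4, -2.8]
tcp_pos: [0.6138, -0.0425, 0.1065]
tool_rot: [0.001, -0.057, 0.998, -0.0]
force: [0.8, -0.5, -2.6]
tcp_pos: [0.6123, -0.0426, 0.106]
tool_rot: [0.0, -0.057, 0.998, -0.0]
force: [-0.7, -1.7, -3.1]
tcp_pos: [0.6111, -0.0427, 0.1058]
tool_rot: [-0.0, -0.057, 0.998, 0.0]
force: [0.0, 0.5, -3.2]
tcp_pos: [0.6101, -0.0428, 0.1058]
tool_rot: [-0.0, -0.057, 0.998, 0.0]
force: [-0.6, 0.5, -4.1]
tcp_pos: [0.6096, -0.0429, 0.106]
tool_rot: [0.001, -0.057, 0.998, -0.0]
force: [0.9, -0.4, -3.9]
tcp_pos: [0.6095, -0.0429, 0.1063]
tool_rot: [0.002, -0.057, 0.998, -0.0]
force: [4.7, 0.2, -5.5]
```

```bash
python3 -m creep '[[0.5,0.05,0,0,0,0,0.5],[0,0.03,0,0,0,0,0.5],[0,0,-0.15,0,0,0,0.5],[0,0,0,0,0,0,0.5]]'
python3 -c "
from h import *
print(rk(tcp()['tcp_pos']))"
python3 -m creep '[[0,0,-0.1,0,0,0,0.5],[0,0,0,0,0,0,0.5]]'
```

```text
t: 37.0
tcp_pos: [0.6132, -0.0422, 0.1046]
tool_rot: [-0.0, -0.057, 0.998, -0.0]
force: [-0.1, 0.3, -1.5]
opening: 0.0169
gripper_force: 79.6
t 37.0 tcp [ 0.6132 -0.0422  0.1046] yawY 96.58 z [-3.e-04 -0.e+00 -1.e+00] F [-0.1  0.3 -1.5] op 0.0169 gf 79.6
[-63.2   0.3]
t: 37.2
tcp_pos: [0.6132, -0.0423, 0.1044]
tool_rot: [-0.0, -0.057, 0.998, -0.0]
force: [-2.7, -0.5, 3.9]
opening: 0.0171
gripper_force: 80.6
```

```bash
python3 -m creep '[[0,0,0,0,0,0,4],[0,0,0,0,0,0,4],[0,0,0,0,0,0,4],[0,0,4,0,0,0,4],[0,0,4,0,0,0,4],[0,0,4,0,0,0,4],[-4,4,0,0,0,0,4],[-4,4,0,0,0,0,4],[-4,4,0,0,0,0,4],[-4,4,0,0,0,0,4]]'
python3 - <<'E'
from h import *
c=capture("top");s=capture("side")
t=c["img"][:,:,::-1].copy()
o=np.array([677.5,-35])
W=lambda x,y,z: np.r_[(o+x*ax+y*ay)/1e3,z]
pk=W(-154.9,-61.4,.137)
for n,p in(("pegtop",pk),("pegbot",W(-154.9,-61.4,.109)),("axis",W(-121.3,0,.1))): print(n,p.round(4),proj(c,p).round(1),proj(s,p).round(1))
g=cv2.cvtColor(t,cv2.COLOR_BGR2GRAY)
m=(g<38).astype(np.uint8); m[:208]=0;m[235:]=0;m[:,:315]=0;m[:,345:]=0
n,l,st,ce=cv2.connectedComponentsWithStats(m)
for i in range(1,n):
  if st[i,4]>3: print(st[i],ce[i].round(1))
A=cv2.resize(t[140:240,256:356],(500,500),interpolation=cv2.INTER_CUBIC); S=cv2.resize(s["img"][200:300,250:310,::-1],(300,500),interpolation=cv2.INTER_CUBIC)
cv2.imwrite("pics/g9.png",np.hstack([A,S]))
E
```

```text
t: 38.2
tcp_pos: [0.4704, 0.1002, 0.2233]
tool_rot: [0.0, -0.057, 0.998, 0.0]
force: [0.5, 0.9, 0.6]
opening: 0.0401
gripper_force: 0.0
pegtop [ 0.5307 -0.1138  0.137 ] [334.8 218.5] [275.7 240.7]
pegbot [ 0.5307 -0.1138  0.109 ] [333.7 219. ] [275.8 247. ]
axis [ 0.557  -0.0489  0.1   ] [309.  209.6] [283.  228.9]
[334 208   3   2   4] [335.  208.5]
[315 217   2   3   5] [315.4 217.8]
[321 221   4   2   4] [322.5 221.2]
[330 220   6   3  11] [332. 221.]
```

View pics/g9.png

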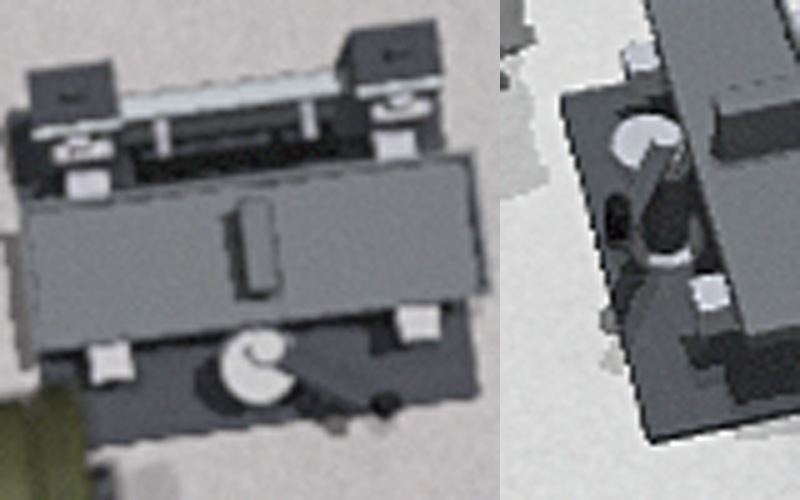

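The tray lies centred on both bars between buffer and cam. The peg top is at top-view pixel (333.2,220.6), which puts it at about (0.526,-0.110). I'll grip the peg and swing it.

```bash
python3 -m creep '[[1.1,-4.2,0,0,0,4,4.5],[1.1,-4.2,0,0,0,4,4.5],[1.1,-4.2,0,0,0,4,4.5],[1.1,-4.2,0,0,0,4,4.5],[1.1,-4.2,0,0,0,4,4.5],[0,0,-3,0,0,0,4.5],[0,0,-3,0,0,0,4.5],[0,0,0,0,0,0,4.5],[0,0,0,0,0,0,4.5]]'
python3 - <<'E'
from h import *
c=capture("top");s=capture("side");p=tri(c,(333.2,220.6),s,(273.6,239.8));print(p.round(4)); tcp()
print(onz(c,333.2,220.6,.137),onz(s,273.6,239.8,.137))
E
```

```text
t: 39.2
tcp_pos: [0.5267, -0.111, 0.1632]
tool_rot: [-0.001, -0.23, 0.973, 0.0]
force: [-0.5, -0.6, -0.3]
opening: 0.0451
gripper_force: 0.0
[ 0.5255 -0.1096  0.136 ]
t 39.3 tcp [ 0.528  -0.111   0.1654] yawY 116.59 z [ 0.0029 -0.001  -1.    ] F [ 0.4 -0.5 -0.2] op 0.0451 gf 0.0
[ 0.52515556 -0.10950361  0.137     ] [ 0.52570709 -0.11035431  0.137     ]
```

```bash
python3 -m creep '[[-0.2,0.1,-2.5,0,0,0,4.5],[0,0,-1.5,0,0,0,4.5],[0,0,-0.7,0,0,0,4.5],[0,0,0,0,0,0,4.5],[0,0,0,0,0,0,4.5]]' 40
python3 -m creep '[[0,0,0,0,0,0,0.5],[0,0,0,0,0,0,0.5],[0,0,0,0,0,0,0.5],[0,0,0,0,0,0,0.5],[0,0,0,0,0,0,0.5],[0,0,0,0,0,0,0.5]]' 40
```

```text
t: 39.8
tcp_pos: [0.5253, -0.1099, 0.1171]
tool_rot: [0.0, -0.23, 0.973, -0.0]
force: [-0.0, 0.2, -0.3]
opening: 0.045
gripper_force: 0.0
t: 40.4
tcp_pos: [0.5253, -0.1096, 0.1174]
tool_rot: [0.001, -0.23, 0.973, -0.0]
force: [-0.4, 2.1, 6.1]
opening: 0.0125
gripper_force: 39.3
```

```bash
python3 - <<'E'
from h import *
C=np.array([55.7,-4.8]);r=6.95;t=np.radians(242.8-8*np.arange(11));P=np.c_[C[0]+r*np.cos(t),C[1]+r*np.sin(t)]
print(np.diff(P,axis=0).round(2).tolist(),P[-1])
E
python3 -m creep '[[-0.8,0.5,0,0,0,0,0.5],[0,0,0,0,0,0,0.5],[0,0,0,0,0,0,0.5]]'
```

```text
[[-0.83, 0.5], [-0.75, 0.61], [-0.66, 0.71], [-0.55, 0.8], [-0.44, 0.87], [-0.31, 0.92], [-0.18, 0.95], [-0.05, 0.97], [0.09, 0.97], [0.22, 0.94]] [49.06081538 -2.74482905]
t: 40.7
tcp_pos: [0.518, -0.1058, 0.1174]
tool_rot: [0.001, -0.23, 0.973, -0.002]
force: [3.8, -4.3, 3.3]
opening: 0.0124
gripper_force: 39.6
```

```bash

python3 -m creep '[[-0.75,0.6,0,0,0,0,0.5],[0,0,0,0,0,0,0.5]]'|sed -n 2,4p
python3 -m creep '[[-0.65,0.7,0,0,0,0,0.5],[0,0,0,0,0,0,0.5]]'|sed -n 2,4p
python3 -m creep '[[-0.55,0.8,0,0,0,0,0.5],[0,0,0,0,0,0,0.5]]'|sed -n 2,4p
python3 -m creep '[[-0.45,0.85,0,0,0,0,0.5],[0,0,0,0,0,0,0.5]]'|sed -n 2,4p
```

```text
tcp_pos: [0.5095, -0.1004, 0.1174]
tool_rot: [0.0, -0.23, 0.973, -0.002]
force: [-0.2, -7.1, 4.7]
tcp_pos: [0.5018, -0.0941, 0.1173]
tool_rot: [-0.002, -0.23, 0.973, -0.003]
force: [-5.2, -8.2, 7.7]
tcp_pos: [0.4956, -0.0869, 0.1173]
tool_rot: [-0.003, -0.23, 0.973, -0.003]
force: [-7.7, -13.0, 9.1]
tcp_pos: [0.4898, -0.0787, 0.1172]
tool_rot: [-0.005, -0.23, 0.973, -0.003]
force: [-12.4, -13.0, 13.2]
```

```bash
python3 - <<'E'
from h import *
from scipy.optimize import least_squares
P=np.array([[525.3,-109.6],[518,-105.8],[509.5,-100.4],[501.8,-94.1],[495.6,-86.9],[489.8,-78.7]])
f=least_squares(lambda q:np.hypot(*(P-q).T)-70,[555,-47]); print(f.x,f.fun.round(1),rk(f.x/1e3))
v=P-f.x; t=np.degrees(np.arctan2(v[:,1],v[:,0]))%360; print(t.round(1),(t[0]-t)/57.3)
for a in np.arange(t[-1]-8,t[0]-1.6*57.3,-8): print(round(a,1),(f.x+70*np.array([np.cos(np.radians(a)),np.sin(np.radians(a))])).round(1))
E
```

```text
[550.90241623 -44.17753167] [ 0.3 -0.1 -0.2  0.  -0.1  0.2] [-125.3    5.5]
[248.6 241.9 233.6 225.5 217.7 209.5] [0.         0.11739881 0.26170459 0.40406884 0.53997648 0.68344589]
201.5 [485.8 -69.8]
193.5 [482.8 -60.5]
185.5 [481.2 -50.8]
177.5 [481.  -41.1]
169.5 [482.1 -31.4]
161.5 [484.5 -21.9]
```

```bash

python3 -m creep '[[-0.8,0.75,0,0,0,0,0.5],[0,0,0,0,0,0,0.5]]'|sed -n 2,4p
python3 -m creep '[[-0.3,0.95,0,0,0,0,0.5],[0,0,0,0,0,0,0.5]]'|sed -n 2,4p
python3 -m creep '[[-0.1,0.95,0,0,0,0,0.5],[0,0,0,0,0,0,0.5]]'|sed -n 2,4p
```

```text
tcp_pos: [0.4848, -0.0692, 0.1173]
tool_rot: [0.0, -0.23, 0.973, -0.002]
force: [0.2, -5.9, 5.4]
tcp_pos: [0.4818, -0.0595, 0.1173]
tool_rot: [-0.0, -0.23, 0.973, -0.002]
force: [-0.6, -5.7, 5.2]
tcp_pos: [0.4803, -0.0501, 0.1173]
tool_rot: [-0.001, -0.23, 0.973, -0.002]
force: [-4.3, -5.9, 7.9]
```

```bash

python3 -m creep '[[-0.1,0.95,0,0,0,0,0.5],[0,0,0,0,0,0,0.5]]'|sed -n 2,4p
python3 - <<'E'
from h import *
from scipy.optimize import least_squares
p=sensors.observe()["tcp_pos"][:2]*1e3
P=np.array([[525.3,-109.6],[518,-105.8],[509.5,-100.4],[501.8,-94.1],[495.6,-86.9],[489.8,-78.7],[484.8,-69.2],[481.8,-59.5],[480.3,-50.1],p])
for fun,x0 in((lambda q:np.hypot(*(P-q).T)-70,[555,-47]),(lambda q:np.hypot(*(P-q[:2]).T)-q[2],[555,-47,70])):
    f=least_squares(fun,x0); print(f.x,f.fun.round(1)); v=P-f.x[:2]; t=np.degrees(np.arctan2(v[:,1],v[:,0]))%360; print(t.round(1),((t[0]-t)/57.3).round(3))
E
```

```text
tcp_pos: [0.4801, -0.0408, 0.1173]
tool_rot: [-0.0, -0.23, 0.973, -0.002]
force: [0.4, -6.0, 5.3]
[550.10987005 -43.59766482] [ 0.5  0.  -0.2 -0.1 -0.4 -0.2  0.1  0.1  0.1  0.1]
[249.4 242.7 234.4 226.3 218.5 210.2 201.4 193.1 185.3 177.7] [0.    0.117 0.261 0.404 0.54  0.684 0.838 0.982 1.118 1.251]
[552.25710284 -42.16742112  72.39172967] [ 0.2 -0.1 -0.1  0.  -0.2 -0.   0.3  0.2  0.  -0.2]
[248.2 241.7 233.7 225.8 218.3 210.3 201.8 193.8 186.3 178.9] [0.    0.114 0.253 0.391 0.522 0.661 0.809 0.949 1.081 1.209]
```

```bash

python3 -m creep '[[0.1,0.95,0,0,0,0,0.5],[0,0,0,0,0,0,0.5]]'|sed -n 2,4p
python3 -m creep '[[0,0,0,0,0,0,4],[0,0,0,0,0,0,4],[0,0,0,0,0,0,4],[0,0,4,0,0,0,4],[0,0,4,0,0,0,4],[0,0,4,0,0,0,4],[-4,5,0,0,0,0,4],[-4,5,0,0,0,0,4],[-4,5,0,0,0,0,4],[0,0,0,0,0,0,4]]'
python3 - <<'E'
from h import *
c=capture("top"); t1=c["img"][:,:,::-1]; cv2.imwrite("pics/t10full.png",t1); tcp()
t0=cv2.imread("pics/t8full.png")
# before: reuse g9's left crop (5x of [140:240,256:356]) 
g9=cv2.imread("pics/g9.png")[:,:500]
g10=cv2.resize(t1[140:240,256:356],(500,500),interpolation=cv2.INTER_CUBIC)
G=[cv2.cvtColor(x,cv2.COLOR_BGR2GRAY).astype(np.float32) for x in(g9,g10)]
for n,(x,y,w,h) in {"tray L":(45,190,180,160),"tray grip":(225,180,65,130),"tray R":(285,150,190,160),"uprights":(20,20,450,110)}.items():
    T=G[0][y:y+h,x:x+w]; R_=cv2.matchTemplate(G[1][max(y-20,0):y+h+20,x-15:x+w+15],T,cv2.TM_CCOEFF_NORMED); _,v,_,l=cv2.minMaxLoc(R_); dx,dy=l[0]-15,l[1]-min(20,y); print(n,v,dx,dy,"mm ~",round(-dy/5/488*1.31*1000,1))
E
```

```text
tcp_pos: [0.4812, -0.0316, 0.1172]
tool_rot: [-0.0, -0.23, 0.973, -0.003]
force: [0.3, -8.3, 4.3]
t: 43.5
tcp_pos: [0.3841, 0.0907, 0.2358]
tool_rot: [-0.0, -0.233, 0.972, 0.001]
force: [0.8, -1.3, -0.7]
opening: 0.0398
gripper_force: 0.0
t 43.55 tcp [0.3855 0.0892 0.236 ] yawY 116.86 z [ 1.e-04  3.e-04 -1.e+00] F [0.5 0.2 0.9] op 0.04 gf 0.0
tray L 0.9006991386413574 -4 -14 mm ~ 7.5
tray grip 0.9533107876777649 5 -16 mm ~ 8.6
tray R 0.9228050708770752 -1 -16 mm ~ 8.6
uprights 0.9987775087356567 0 0 mm ~ 0.0
```

The tray moved about 8 mm, which matches roughly 3 mm of buffer compression. The lever is at about 1.38 rad. Next are the reels: re-detect them first.

```bash
python3 - <<'E'
from h import *
c=capture("top"); t=c["img"][:,:,::-1]; t0=cv2.imread("pics/top0.png"); g=cv2.cvtColor(t,cv2.COLOR_BGR2GRAY)
for n,u,v in(("A",203,176),("B",390,193)):
    w=g[v-14:v+15,u-14:u+15].astype(float); w0=cv2.cvtColor(t0,cv2.COLOR_BGR2GRAY)[v-14:v+15,u-14:u+15].astype(float)
    print(n,"diff",np.abs(w-w0).mean().round(1))
    q=g[v-5:v+6,u-5:u+6].astype(float); wt=np.clip(110-q,0,None); yy,xx=np.mgrid[-5:6,-5:6]
    du,dv=(wt*xx).sum()/wt.sum(),(wt*yy).sum()/wt.sum(); print(u+du,v+dv,(onz(c,u+du,v+dv,.04)*1e3).round(1))
s=capture("side")
for P in((.659,.245,.04),(.6055,-.283,.04)): print(proj(s,P).round(1))
A=cv2.resize(t[140:215,190:240],(400,600),interpolation=cv2.INTER_CUBIC); B=cv2.resize(t[140:215,370:420],(400,600),interpolation=cv2.INTER_CUBIC)
cv2.imwrite("pics/g11.png",np.hstack([A,B]))
E
```

```text
A diff 3.8
202.00674536256324 175.1593591905565 [661.5 248.1  40. ]
B diff 3.9
390.43125 192.14285714285714 [ 607.6 -282.8   40. ]
[303.6 168.4]
[312.8 315.2]
```

View pics/g11.png

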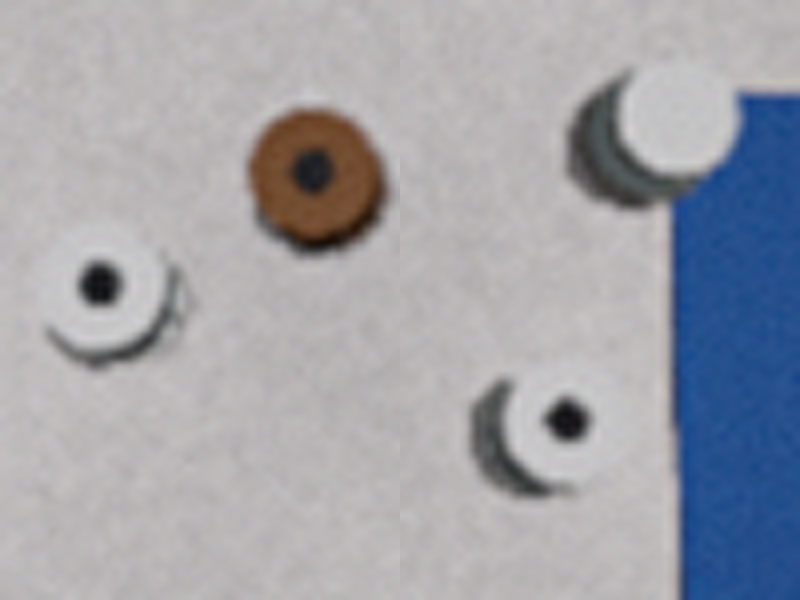

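The reels haven't moved: A hole at crop (100,285), B hole at (568,420). The brown one and the jar are clearly other things. I'll fetch reel A.

```bash
python3 -m creep '[[3.9,2.3,0,0,0,-2.9,6.8],[3.9,2.3,0,0,0,-2.9,6.8],[3.9,2.3,0,0,0,-2.9,6.8],[3.9,2.3,0,0,0,-2.9,6.8],[3.9,2.2,0,0,0,-2.9,6.8],[4,2.2,0,0,0,-2.9,6.8],[4,2.2,0,0,0,-2.9,6.8],[0,0,-4,0,0,0,6.8],[0,0,0,0,0,0,6.8]]' 40
python3 -m creep '[[0,0,-4,0,0,0,6.8],[0,0,-4,0,0,0,6.8],[0,0,-3,0,0,0,6.8],[0,0,0,0,0,0,6.8],[0,0,0,0,0,0,6.8]]'
python3 -c "
from h import *;tcp()"
```

```text
t: 44.55
tcp_pos: [0.6607, 0.2432, 0.188]
tool_rot: [-0.006, -0.054, 0.999, -0.002]
force: [-1.4, 0.4, -0.1]
opening: 0.068
gripper_force: 0.0
t: 45.05
tcp_pos: [0.6622, 0.2443, 0.0869]
tool_rot: [-0.0, -0.054, 0.999, -0.0]
force: [-0.4, 0.5, 0.4]
opening: 0.0684
gripper_force: 0.0
t 45.05 tcp [0.6622 0.2443 0.0869] yawY 96.2 z [-8.e-04 -3.e-04 -1.e+00] F [-0.4  0.5  0.4] op 0.0684 gf 0.0
```

```bash
python3 -m creep '[[-0.15,0.25,-2,0,0,0,6.8],[0,0,-2.5,0,0,0,6.8],[0,0,-2,0,0,0,6.8],[0,0,-1,0,0,0,6.8],[0,0,0,0,0,0,6.8],[0,0,0,0,0,0,6.8]]'
python3 -m creep '[[0,0,0,0,0,0,2],[0,0,0,0,0,0,2],[0,0,0,0,0,0,2],[0,0,0,0,0,0,2],[0,0,0,0,0,0,2]]' 40
python3 -m creep '[[0,0,2,0,0,0,2],[0,0,4,0,0,0,2],[0,0,4,0,0,0,2],[0,0,4,0,0,0,2],[0,0,4,0,0,0,2],[0,0,0,0,0,0,2]]'
python3 -c "
from h import *;tcp()"
```

```text
t: 45.65
tcp_pos: [0.6621, 0.2481, 0.0138]
tool_rot: [0.002, -0.055, 0.999, 0.0]
force: [0.1, -0.1, 0.9]
opening: 0.0678
gripper_force: 0.0
t: 46.15
tcp_pos: [0.6621, 0.2483, 0.0137]
tool_rot: [0.002, -0.055, 0.998, 0.0]
force: [-0.8, -0.2, 6.1]
opening: 0.0444
gripper_force: 41.6
t: 46.75
tcp_pos: [0.6642, 0.249, 0.2015]
tool_rot: [0.007, -0.055, 0.998, 0.002]
force: [1.0, 0.8, -0.5]
opening: 0.0452
gripper_force: 41.1
t 46.75 tcp [0.6642 0.249  0.2015] yawY 96.28 z [ 0.0138  0.0041 -0.9999] F [ 1.   0.8 -0.5] op 0.0452 gf 41.1
```

```bash
python3 -m creep '[[-1,-4.5,0,0,0,0,2],[-1,-4.5,0,0,0,0,2],[-1,-4.5,0,0,0,0,2],[-1,-4.5,0,0,0,0,2],[-1,-4.5,0,0,0,0,2],[0,0,0,0,0,0,2],[0,0,0,0,0,0,2],[0,0,-3,0,0,0,2],[0,0,-2,0,0,0,2],[0,0,0,0,0,0,2]]'
python3 -c "
from h import *;tcp()"
```

```text
t: 47.75
tcp_pos: [0.608, 0.0245, 0.1371]
tool_rot: [-0.004, -0.056, 0.998, 0.001]
force: [-0.4, 0.8, -1.3]
opening: 0.0448
gripper_force: 41.4
t 47.75 tcp [0.608  0.0245 0.1371] yawY 96.37 z [-7.9e-03  7.0e-04 -1.0e+00] F [-0.4  0.8 -1.3] op 0.0448 gf 41.4
```

```bash
python3 -m creep '[[0.3,0,-1,0,0,0,2],[0.1,0,-1,0,0,0,2],[0,0,-0.8,0,0,0,2],[0,0,0,0,0,0,2],[0,0,0,0,0,0,2]]'
python3 -m creep '[[0,0,-0.3,0,0,0,2],[0,0,0,0,0,0,2]]'
```

```text
t: 48.25
tcp_pos: [0.6146, 0.0229, 0.1134]
tool_rot: [-0.0, -0.055, 0.999, 0.0]
force: [-0.8, -0.2, -1.2]
opening: 0.0449
gripper_force: 41.4
t: 48.45
tcp_pos: [0.6146, 0.0228, 0.1105]
tool_rot: [0.0, -0.055, 0.999, -0.0]
force: [0.1, 0.6, -1.7]
opening: 0.0444
gripper_force: 41.4
```

```bash
for i in 1 2 3 4 5; do python3 -m creep '[[0,0,-0.2,0,0,0,2],[0,0,0,0,0,0,2]]'|sed -n '2p;4p'; done
```

```text
tcp_pos: [0.6145, 0.0229, 0.1083]
force: [0.1, -0.0, -1.9]
tcp_pos: [0.6144, 0.0229, 0.1061]
force: [0.1, -0.1, -1.8]
tcp_pos: [0.6144, 0.0229, 0.104]
force: [-0.1, 0.1, -0.4]
tcp_pos: [0.6147, 0.0229, 0.1023]
force: [0.9, -0.5, -0.5]
tcp_pos: [0.6148, 0.0228, 0.1021]
force: [-4.1, -0.2, 6.7]
```

```bash
python3 -m creep '[[0,0,0.1,0,0,0,2],[0,0,0,0,0,0,5.8],[0,0,0,0,0,0,5.8],[0,0,0,0,0,0,5.8],[0,0,2,0,0,0,5.8],[0,0,4,0,0,0,5.8],[0,0,4,0,0,0,5.8],[0,0,3,0,0,0,5.8],[0,0,0,0,0,0,5.8]]'
python3 -m creep '[[-0.1,-4.4,0,0,0,0,6.8],[-0.1,-4.4,0,0,0,0,6.8],[-0.1,-4.4,0,0,0,0,6.8],[-0.1,-4.4,0,0,0,0,6.8],[-0.1,-4.4,0,0,0,0,6.8],[-0.1,-4.4,0,0,0,0,6.8],[-0.1,-4.2,0,0,0,0,6.8],[0,0,0,0,0,0,6.8],[0,0,0,0,0,0,6.8]]' 
python3 - <<'E'
from h import *
tcp(); c=capture("top"); g=cv2.cvtColor(c["img"],cv2.COLOR_RGB2GRAY); s=capture("side"); gs=cv2.cvtColor(s["img"],cv2.COLOR_RGB2GRAY)
for n,k,G,u,v,z in(("B side",s,gs,313,315,.04),("A in tray side",s,gs,*proj(s,[.6145,.023,.128]).astype(int),.128)):
    q=G[v-9:v+10,u-9:u+10].astype(float); wt=np.clip(90-q,0,None); yy,xx=np.mgrid[-9:10,-9:10]; 
    if wt.sum()>0: du,dv=(wt*xx).sum()/wt.sum(),(wt*yy).sum()/wt.sum(); print(n,u,v,round(du,1),round(dv,1),(onz(k,u+du,v+dv,z)*1e3).round(1),int((wt>0).sum()))
E
```

```text
t: 50.35
tcp_pos: [0.6176, 0.0227, 0.2381]
tool_rot: [0.005, -0.055, 0.998, -0.001]
force: [-0.0, 0.0, 0.5]
opening: 0.0579
gripper_force: 0.0
t: 51.25
tcp_pos: [0.6069, -0.2838, 0.2297]
tool_rot: [-0.001, -0.054, 0.999, 0.001]
force: [0.8, 0.6, -0.6]
opening: 0.0683
gripper_force: 0.0
t 51.25 tcp [ 0.6069 -0.2838  0.2297] yawY 96.16 z [-0.0019  0.0015 -1.    ] F [ 0.8  0.6 -0.6] op 0.0683 gf 0.0
B side 313 315 0.1 0.1 [ 606.3 -282.9   40. ] 25
A in tray side 300 200 0.5 0.7 [615.1  24.2 128. ] 358
```

```bash
python3 -m creep '[[0,0.05,-4,0,0,0,6.8],[0,0,-4,0,0,0,6.8],[0,0,-4,0,0,0,6.8],[0,0,-4,0,0,0,6.8],[0,0,-1.5,0,0,0,6.8],[0,0,0,0,0,0,6.8],[0,0,0,0,0,0,6.8]]'
python3 -c "
from h import *;tcp()"
```

```text
t: 52.05
tcp_pos: [0.6088, -0.2825, 0.0582]
tool_rot: [0.001, -0.055, 0.998, -0.001]
force: [-0.2, 0.2, 0.6]
opening: 0.0677
gripper_force: 0.0
t 52.05 tcp [ 0.6088 -0.2825  0.0582] yawY 96.32 z [ 0.0021 -0.0011 -1.    ] F [-0.2  0.2  0.6] op 0.0677 gf 0.0
```

```bash
python3 -m creep '[[-0.15,-0.05,-2,0,0,0,6.8],[0,0,-1.5,0,0,0,6.8],[0,0,-0.9,0,0,0,6.8],[0,0,0,0,0,0,6.8],[0,0,0,0,0,0,6.8]]'
python3 -m creep '[[0,0,0,0,0,0,2],[0,0,0,0,0,0,2],[0,0,0,0,0,0,2],[0,0,0,0,0,0,2],[0,0,0,0,0,0,2]]' 40
python3 -m creep '[[0,0,2,0,0,0,2],[0,0,4,0,0,0,2],[0,0,4,0,0,0,2],[0,0,4,0,0,0,2],[0,0,4.5,0,0,0,2],[0,0,0,0,0,0,2]]'
python3 -m creep '[[0.5,4.4,0,0,0,0,2],[0.5,4.4,0,0,0,0,2],[0.5,4.4,0,0,0,0,2],[0.5,4.4,0,0,0,0,2],[0,0,0,0,0,0,2],[0,0,0,0,0,0,2]]'
python3 -c "
from h import *;tcp()"
```

```text
t: 52.55
tcp_pos: [0.6064, -0.2833, 0.0129]
tool_rot: [0.0, -0.055, 0.999, -0.0]
force: [-0.3, -0.7, 0.5]
opening: 0.0679
gripper_force: 0.0
t: 53.05
tcp_pos: [0.607, -0.2837, 0.0137]
tool_rot: [0.001, -0.055, 0.999, -0.001]
force: [0.1, -1.0, 5.6]
opening: 0.0448
gripper_force: 41.6
t: 53.65
tcp_pos: [0.6093, -0.2849, 0.2059]
tool_rot: [0.005, -0.055, 0.998, -0.004]
force: [1.0, -0.0, -0.6]
opening: 0.0451
gripper_force: 41.1
t: 54.25
tcp_pos: [0.6254, -0.106, 0.1957]
tool_rot: [-0.001, -0.056, 0.998, 0.0]
force: [-0.2, -1.2, -1.0]
opening: 0.0451
gripper_force: 41.4
t 54.25 tcp [ 0.6254 -0.106   0.1957] yawY 96.4 z [-2.5e-03  1.0e-04 -1.0e+00] F [-0.2 -1.2 -1. ] op 0.0451 gf 41.4
```

```bash
python3 -m creep '[[0.2,0,-3,0,0,0,2],[0,0,-3,0,0,0,2],[0,0,-2,0,0,0,2],[0,0,-0.5,0,0,0,2],[0,0,0,0,0,0,2],[0,0,0,0,0,0,2]]'
for i in 1 2 3; do python3 -m creep '[[0,0,-0.2,0,0,0,2],[0,0,0,0,0,0,2]]'|sed -n '2p;4p'; done
```

```text
t: 54.85
tcp_pos: [0.6288, -0.1081, 0.1136]
tool_rot: [0.001, -0.054, 0.999, -0.0]
force: [-0.1, 0.0, -0.6]
opening: 0.0445
gripper_force: 41.4
tcp_pos: [0.6288, -0.1074, 0.1116]
force: [0.5, 0.6, -1.1]
tcp_pos: [0.6281, -0.1071, 0.1085]
force: [1.1, 0.3, -0.8]
tcp_pos: [0.6279, -0.107, 0.106]
force: [-0.9, -0.2, -0.9]
```

```bash
for i in 1 2 3; do python3 -m creep '[[0,0,-0.15,0,0,0,2],[0,0,0,0,0,0,2]]'|sed -n '2p;4p'; done
```

```text
tcp_pos: [0.6279, -0.1071, 0.1046]
force: [1.2, 0.3, -2.0]
tcp_pos: [0.628, -0.1071, 0.1031]
force: [-1.0, 0.1, -1.1]
tcp_pos: [0.6283, -0.1072, 0.1021]
force: [-0.1, 0.2, 0.4]
```

```bash
python3 -m creep '[[0,0,-0.05,0,0,0,2],[0,0,0,0,0,0,5.8],[0,0,0,0,0,0,5.8],[0,0,0,0,0,0,5.8],[0,0,2,0,0,0,5.8],[0,0,4,0,0,0,5.8],[0,0,4,0,0,0,5.8],[0,0,3,0,0,0,5.8],[0,0,0,0,0,0,5.8]]'
python3 -m creep '[[-4,-3,0,0,0,0,5.8],[-4,-3,0,0,0,0,5.8],[-4,-3,0,0,0,0,5.8],[-4,-3,0,0,0,0,5.8],[-4,-3,0,0,0,0,5.8],[0,0,0,0,0,0,5.8],[0,0,0,0,0,0,5.8]]'
python3 - <<'E'
from h import *
c=capture("top"); s=capture("side"); t1=c["img"][:,:,::-1]
def hole(k,P,r=6):
    G=cv2.cvtColor(k["img"],cv2.COLOR_RGB2GRAY); u,v=np.round(proj(k,P)).astype(int)
    q=G[v-r:v+r+1,u-r:u+r+1].astype(float); wt=np.clip(80-q,0,None); yy,xx=np.mgrid[-r:r+1,-r:r+1]
    du,dv=(wt*xx).sum()/max(wt.sum(),1),(wt*yy).sum()/max(wt.sum(),1); return (onz(k,u+du,v+dv,P[2])*1e3).round(1),int((wt>0).sum()),q.max()
for P in((.6145,.023,.128),(.628,-.107,.128)): print(hole(c,P,4),hole(s,P,4),rk(P))
G=[cv2.cvtColor(x,cv2.COLOR_BGR2GRAY).astype(np.float32) for x in(cv2.imread("pics/g9.png")[:,:500],cv2.resize(t1[140:240,256:356],(500,500),interpolation=cv2.INTER_CUBIC),cv2.resize(cv2.imread("pics/t10full.png")[140:240,256:356],(500,500),interpolation=cv2.INTER_CUBIC))]
for a,b in((0,1),(2,1)):
  for n,(x,y,w,h) in {"grip":(225,180,65,130),"uprights":(20,20,450,110),"lever":(160,330,220,110)}.items():
    T=G[a][y:y+h,x:x+w]; R_=cv2.matchTemplate(G[b][max(y-20,0):y+h+20,x-15:x+w+15],T,cv2.TM_CCOEFF_NORMED); _,v,_,l=cv2.minMaxLoc(R_); print(a,n,round(v,3),l[0]-15,l[1]-min(20,y))
# other items unchanged vs start
d=np.abs(t1.astype(int)-cv2.imread("pics/top0.png").astype(int)).mean(2)
for n,u,v in(("phone",468,200),("bank",276,265),("meter",112,210),("jar",403,156),("brown",229,162)): print(n,d[v-15:v+16,u-15:u+16].mean().round(1))
E
```

```text
t: 56.95
tcp_pos: [0.631, -0.1079, 0.2385]
tool_rot: [0.005, -0.055, 0.998, -0.002]
force: [0.8, 0.2, 0.4]
opening: 0.058
gripper_force: 0.0
t: 57.65
tcp_pos: [0.4272, -0.2576, 0.2307]
tool_rot: [-0.0, -0.053, 0.999, 0.0]
force: [0.2, 0.1, -0.3]
opening: 0.0584
gripper_force: 0.0
(array([612.3,  21.8, 128. ]), 17, np.float64(210.0)) (array([609. ,  19.6, 128. ]), 14, np.float64(255.0)) [-54.4  64.9]
(array([ 627.5, -107.6,  128. ]), 18, np.float64(211.0)) (array([ 624.8, -109.8,  128. ]), 18, np.float64(255.0)) [-55.9 -65.8]
0 grip 0.955 5 -16
0 uprights 0.999 0 0
0 lever 0.648 -2 -3
2 grip 0.995 0 0
2 uprights 0.999 0 0
2 lever 0.999 0 0
phone 4.9
bank 6.1
meter 7.6
jar 9.5
brown 9.8
```

```bash
python3 - <<'E'
from h import *
c=capture("top")["img"][:,:,::-1].astype(np.float32); t0=cv2.imread("pics/top0.png").astype(np.float32)
f=lambda x:cv2.resize(x,None,fx=4,fy=4,interpolation=cv2.INTER_CUBIC)
for n,u,v,r in(("jar",401,157,13),("brown",229,162,13),("meter",112,210,34),("bank",276,265,22),("phone",468,200,26)):
    R_=cv2.matchTemplate(f(c[v-r-5:v+r+5,u-r-5:u+r+5]),f(t0[v-r:v+r,u-r:u+r]),cv2.TM_CCOEFF_NORMED);_,m,_,l=cv2.minMaxLoc(R_);print(n,round(m,3),(l[0]-20)/4,(l[1]-20)/4)
# extra reels? dark hole on bright disc candidates
E
```

```text
jar 0.999 0.0 0.0
brown 0.999 0.0 0.0
meter 0.988 0.0 0.0
bank 0.999 0.0 0.0
phone 0.994 0.0 0.0
```

```bash
python3 -c "
from station import ticket
print(ticket.sign_off())"
```

```text
the job is handed in; nothing more can be done
None
```

The shelf is up and handed in: both brackets are latched, the tray is centred with the cam pressing the buffer back about 3 mm by my estimate, both reels I found are in the tray, and the phone, power bank, multimeter and flux jar have not moved; on my first pick a finger pressed down with about 47 N at the wrist, probably on the other bracket.

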